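# Lock the plaster vibrator's levelling foot with its jam nut

## Robot

A 6-joint arm with a two-finger parallel gripper is mounted at the origin on a cart in front of the work surface, level with it; the furniture and walls round the work are solid. World frame = base frame: x ahead of the robot, y to its left, z up, the work surface at z = 0. Lengths are in m, angles in rad, forces in N, time in s.
With the tool pointing down it reaches from about 0.375 to 0.975 m from the base axis. Payload 3.8 kg.
Tool frame: the origin (TCP) lies at the very end of the fingers, on their centre line; the grasp point (between the pads) lies 19 mm behind it; z points along the fingers, y is the direction in which the jaws open and shut (so a half turn about z gives the same grasp; the last joint's range is limited). The gripper opens to 85 mm and grips with 20 to 120 N. Pads are 22 mm wide; open, the fingers measure 114 mm over their backs; the gripper's body (76 mm by 85 mm) begins 54 mm behind the grasp point. The pads swing forward as they close: fully open they stand 13 mm farther back than shut.
Start: joints at [1.225, 0.264, 1.604, -0, 1.274, -0.037], TCP at [0.205, 0.643, 0.231] pointing down, gripper open.
Joint ranges: [-2.63, 2.63], [-0.94, 2.18], [0.31, 2.57], [-1.31, 4.45], [0, 2.66], [-2.55, 2.55]. Speed limits (rad/s): [2.57, 2.57, 3.14, 3.14, 3.14, 3.14].

## Interface

Orientations are given as a unit quaternion [x, y, z, w].
In Python, from workcell import arm, grab_frame, camera_model gives the robot as it stands.
- The arm moves only by the tool drive_tool, never from a script. Its argument "targets" is a list of rows, each a list of 7 numbers: the turn, a rotation vector about the tool's x, y, z in degrees, then the shift along the tool's x, y, z in mm, then the closure, from 0 (fully open) to 1 (shut). A call has 1 to 20 rows; each row shifts and turns the commanded pose from where the row before left it, along the tool's axes as they then stand; what a row does not reach is not made up. A row lasts 1/10 s, in which the tool goes at most 50 mm and 8.59 degrees, less where a joint would pass 70% of its speed; a pose out of reach is approached as far as the arm can. A call with a gripper value outside its range is refused whole. The fingers move at their own pace and stop on an object; the grip force is fixed at half the most. Time passes only in rows, so rows that do not move let the fingers close. It gives the time, the measured TCP pose, the force and the opening at its end, in the units of the state.
- arm.observe(): the state, without advancing time (a new reading comes with each control period).
- grab_frame(name): name is "scene" or "top" or "wrist"; returns the picture (420x560x3 uint8, red, green, blue); there is no depth.
- camera_model(name): a dict with "fx", "fy", "cx", "cy" (pixels), "view" (4x4, takes a point from world to camera coordinates). Camera axes: x right, y down, z forward; pixel columns grow to the right and rows downward; lengths in m; the calibration is good to about 2 mm. A picture is of the moment at which its call begins: read the wrist's pose just before it. camera_model takes no time and is no camera call; for the wrist camera it gives the pose at the moment of the call.
- arm.sign_off(): hands the job in, once; it reports no verdict.
The state is a dict: "t": time; "qpos": joint angles; "joint_velocities": joint speeds; "joint_efforts": joint torques, N m; "position": TCP position; "ee_rot": TCP orientation; "force": force on the tool from outside, world axes, zero at the start; "ft_torque": the same for the moment, N m; "finger_gap": finger opening in m.
Only numpy, scipy, OpenCV 4.12 (cv2) and the standard library are available. Lean on these libraries where they do the work, as an engineer would, in place of code of your own. Each camera call takes 0.05 s, during which the arm holds its last target.

## Task

The levelling foot on the side of the plaster vibrator has just been set: lock it with its jam nut. Slip the square-hole ring spanner down over the square end of the levelling screw, with its handle lying towards the control panel corner of the housing so that the housing stops it and the screw cannot turn, then swing the nut's lever clockwise until the nut is firmly tight on the lug (about 1.1 N m, some 13 N at the lever's knob) without over-tightening it and without the screw turning along. Finally lift the spanner off, lay it flat on the bench and let go; leave the other things where they are.

Things in the scene. Friction and masses are not known exactly. Their poses are not given: they have to be found in the camera images.
- vibrator: Plaster vibrator, fixed: grey box, ribbed black mat on top, dial and switch on its panel. Origin: bench level under the levelling foot's axis; z up, x roughly away from the robot. In its frame (mm) the housing fills x -60..50, y 28..168, z 12..86, its table reaches z 104; the panel is the face x = -60. A steel lug, z 30..44, stands out from the face y = 28 and holds the foot at x = y = 0.
- housing_edge (a point): The housing's upright edge between the panel and the face with the lug, at z 75 mm (x -60, y 28 in the vibrator's frame). It stops the spanner's handle: with the spanner on the screw, handle and edge meet when the spanner's x axis is 0.345 rad clockwise (from above) of the vibrator's x axis.
- foot_screw (a joint): Levelling screw, upright in the lug; rad, + is clockwise from above. At value q its square stands 0.25 + q rad clockwise of the vibrator's axes; q starts at -0.05 to 0.05. It turns easily in the lug (0.1 N m), so the stiff nut drags it round unless it is held.
- screw_head (a point): Top centre of the levelling screw's square end, z 83 mm. The square is 20 x 20 mm, z 64 to 83, its top edge eased by 1.5 mm; under it a round flange (44 mm wide, top at z 64) carries the spanner. The space above is free.
- screw_mark (a point): Scribed mark on the flange's rim, 22 mm from the screw's axis, z 64 mm: shows whether the screw has turned.
- jam_nut (a joint): Jam nut (hexagon, 30 mm, z 46 to 58 mm) on the screw between flange and washer, turned by its fixed lever; rad, + is clockwise from above (tightening). Starts at -0.6 to -0.35 (loose); takes 0.35 N m to turn; at 0 it bears on the washer and stops there (gives by up to 0.015 under load).
- lock_washer (a joint): Conical spring washer on the lug under the nut; rad: how far the nut has turned on past bearing. 0 until about 0.45 N m, then 43 N m per rad more: 0.9 N m gives 0.010, 1.1 gives 0.015, 1.7 gives 0.029. When the nut is let go its friction keeps up to about 0.010 of it: that is the lock.
- nut_knob (a point): Top centre of the black upright knob on the end of the nut's lever: cylinder 16 mm wide, z 46 to 88 mm, 85 mm from the screw's axis. The lever (8 mm rod, z 52) points 2.35 + foot_screw + jam_nut + lock_washer rad clockwise of the vibrator's x axis. Free space round the knob and its path.
- spanner: Dark steel ring spanner, about 0.26 kg, flat on the bench left of the vibrator, close before the tall metal case. Round eye 51 mm wide, 18 mm thick, with a square through hole 21.8 x 21.8 mm, sides along x and y; handle 12 mm wide, 10 mm thick, along -x to 120 mm from the hole. Origin: underside, hole centre; z up. On the screw its underside sits at z 64 mm and it has 0.09 rad of play either way.
- spanner_handle (a point): On the spanner's handle, 95 mm from the hole's centre, 5 mm over its underside: gripped here, across the handle, the fingers stay clear of the housing when the spanner is on the screw. After tightening, the square binds in the hole: turning the spanner back by 0.1 rad and then forward again frees it for lifting.
- tray: Blue plastic impression tray, 92 x 66 x 18 mm, lying on the vibrator's mat; leave it.
- bowl: Blue rubber mixing bowl, 100 mm wide, 60 mm high, on the bench between spanner and vibrator; leave it.
- cast_white: White plaster cast of a jaw, 60 x 73 x 28 mm, at the right; leave it.
- cast_yellow: Yellowish plaster cast, 59 x 72 x 27 mm, far left; leave it.
- pumice: Jar with a blue lid, 58 mm wide, 70 mm high, back right; leave it.
- wrench: Thin bright open-end spanner, 148 mm long, lying in front; a handle without a square hole; not the one needed, leave it.

How it is judged:
By the outcome, as a careful person would: the job done as asked, in the order asked, and still so for the second after the job is handed in, with the robot touching nothing.
It also fails if it takes over 72 s, if anything falls off the work surface, if the arm or the gripper's body presses on something with over 40 N, if the wrist force passes 120 N, or if a joint passes its speed limit or range.

## Working session

There is one attempt and no reset: what is moved stays moved. The work goes in short steps, Python scripts to look and compute and a tool call to move; the robot and the scene stay as the last step left them, time stands still between calls to the robot, and variables do not carry over. Pictures are saved under pics/ and viewed, and the job is handed in when it is done.

Besides the shell and the picture viewer there is one more tool, called after "Call:" by a JSON object that holds its "fn" and its "kwargs". drive_tool: Moves the arm, as the interface text tells. Its arguments: {"type":"object","properties":{"targets":{"type":"array","items":{"type":"array","items":{"type":"number"}}}},"required":["targets"]}

```bash
ls; mkdir -p pics; cat > h.py <<'E'
import numpy as np, cv2
from workcell import arm, grab_frame, camera_model
from scipy.spatial.transform import Rotation as R
def snap(n,f):
    s=arm.observe(); m=camera_model(n); im=grab_frame(n); cv2.imwrite('pics/'+f,im[...,::-1]); 
    np.savez('pics/'+f+'.npz',view=np.array(m['view']),k=[m['fx'],m['fy'],m['cx'],m['cy']]); return im
def load(f):
    d=np.load('pics/'+f+'.npz'); return d['view'],d['k']
def ray(f,u,v):
    V,k=load(f); Rm=V[:3,:3]; c=-Rm.T@V[:3,3]
    d=Rm.T@np.array([(u-k[2])/k[0],(v-k[3])/k[1],1]); return c,d/np.linalg.norm(d)
def onz(f,u,v,z):
    c,d=ray(f,u,v); return c+d*(z-c[2])/d[2]
def tri(*obs):
    A=np.zeros((3,3));b=np.zeros(3);rs=[ray(*o) for o in obs]
    for c,d in rs:
        P=np.eye(3)-np.outer(d,d);A+=P;b+=P@c
    p=np.linalg.solve(A,b); return p,[np.linalg.norm((np.eye(3)-np.outer(d,d))@(p-c))*1000 for c,d in rs]
def proj(f,p):
    V,k=load(f); q=V[:3,:3]@np.array(p)+V[:3,3]; return np.array([k[0]*q[0]/q[2]+k[2],k[1]*q[1]/q[2]+k[3]])
def crop(f,u0,v0,u1,v1,s,out):
    im=cv2.imread('pics/'+f)[v0:v1,u0:u1]; cv2.imwrite('pics/'+out,cv2.resize(im,None,fx=s,fy=s,interpolation=cv2.INTER_CUBIC))
E
python3 - <<'E'
from h import *
for n in ['scene','top','wrist']: snap(n,n+'0.png')
s=arm.observe();print(s)
for n in ['scene','top','wrist']:
    V,k=load(n+'0.png');print(n,k,-V[:3,:3].T@V[:3,3],V[2,:3])
E
```

```text
pics
{'t': 0.15, 'qpos': array([ 1.22506973e+00,  2.64593848e-01,  1.60508274e+00, -3.24398222e-06,
        1.27369478e+00, -3.68922586e-02]), 'joint_velocities': array([ 0.00148188, -0.00278239, -0.00365874, -0.00080885,  0.00180939,
        0.00061534]), 'joint_efforts': array([ 1.76582711e-03, -5.15907884e+01, -3.67962384e+01, -1.36573822e-04,
        7.95820932e-03, -3.44427940e-05]), 'position': array([0.20496777, 0.6425236 , 0.23022664]), 'ee_rot': array([ 1.53803698e-01,  9.88101023e-01, -8.73425857e-04, -1.67584087e-04]), 'force': array([-0.47661074, -0.42333768, -0.27715112]), 'ft_torque': array([ 0.03336135,  0.00931827, -0.00500204]), 'finger_gap': 0.0854311302439904}
scene [415.48968793 415.48968793 277.13210981 213.33690807] [-0.07168564 -0.79094934  0.90201521] [ 0.43755027  0.66102353 -0.6095881 ]
top [419.49048656 419.49048656 285.28421319 215.20699403] [0.30494923 0.07476879 1.27065529] [ 0.16263126  0.01352023 -0.98659428]
wrist [343.2947619  343.2947619  280.22191796 208.37179449] [0.13418807 0.66416703 0.37409067] [ 0.27755701 -0.09010322 -0.95647453]
```

View pics/scene0.png

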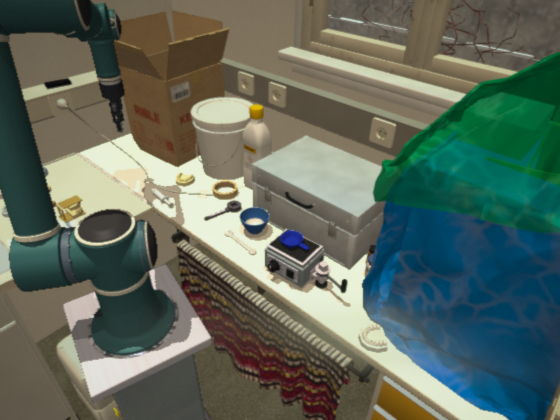

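View pics/top0.png

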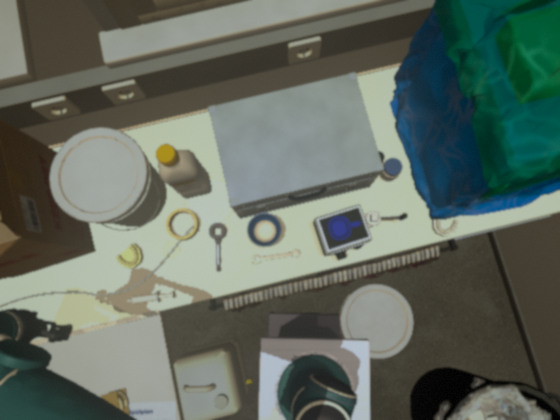

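View pics/wrist0.png

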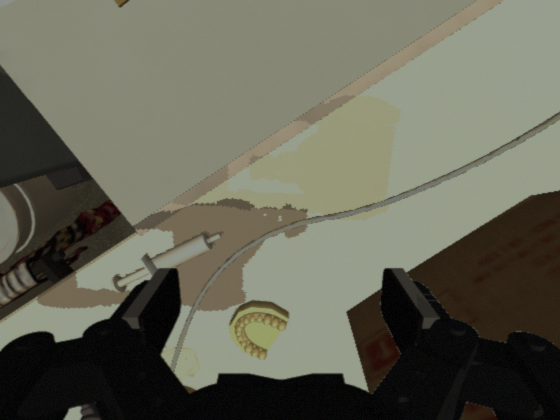

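```bash
python3 - <<'E'
from h import *
crop('top0.png',190,190,420,280,3.4,'c_top0.png')
crop('scene0.png',190,180,360,310,4.5,'c_sc0.png')
E
```

```text
(no output)
```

View pics/c_top0.png

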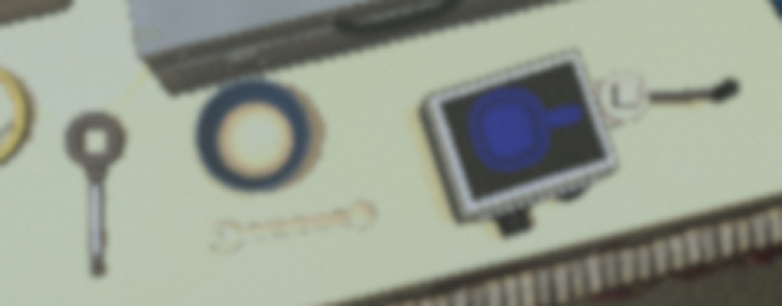

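View pics/c_sc0.png

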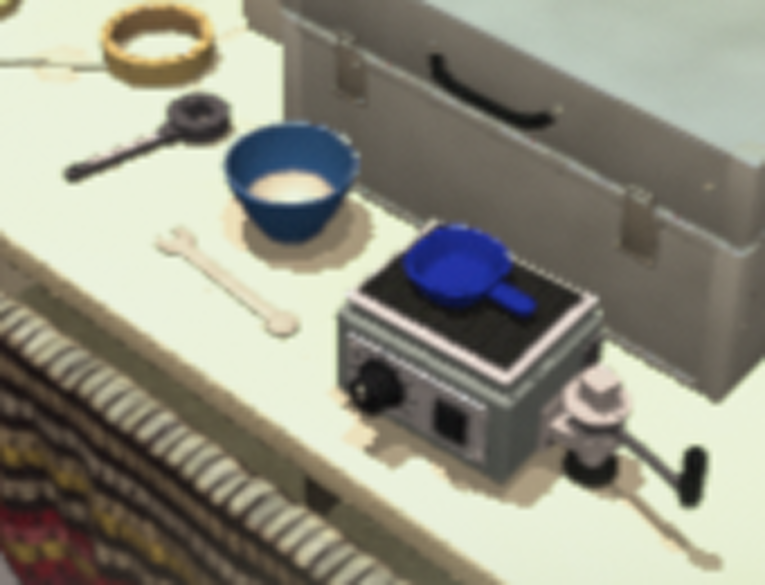

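```bash
python3 - <<'E'
from h import *
t='top0.png';s='scene0.png'
print('hole',onz(t,217.9,231.5,0.018),onz(t,217.9,231.5,0.0),'end',onz(t,218.5,270,.007), 'hole sc',onz(s,190+200/4.5,180+110/4.5,.018),'end',onz(s,190+73/4.5,180+172/4.5,.007))
print('tri screw',tri((t,372.6,218.2),(s,324,264.9)))
print('tri knob',tri((t,404.7,215.9),(s,344.2,280.8)))
print('tri hole',tri((t,217.9,231.5),(s,190+200/4.5,180+110/4.5)))
# table corners in top z104
for u,v in[(430,100),(577,55),(613,165),(462,217)]: print(onz(t,190+u/3.4,190+v/3.4,.104))
E
```

```text
hole [0.45781684 0.29386247 0.018     ] [0.46001347 0.29701073 0.        ] end [0.34320609 0.28852708 0.007     ] hole sc [0.46133325 0.29226186 0.018     ] end [0.34678372 0.28609044 0.007     ]
tri screw (array([ 0.5014517 , -0.16243155,  0.07436814]), [np.float64(3.6417001031166754), np.float64(3.641700103116629)])
tri knob (array([ 0.5046139 , -0.24939325,  0.08737584]), [np.float64(0.1104427454820576), np.float64(0.11044274548206791)])
tri hole (array([0.45959106, 0.29308862, 0.01790701]), [np.float64(1.9303721315333267), np.float64(1.930372131533458)])
[0.48695939 0.00281939 0.104     ]
[ 0.52712469 -0.11882491  0.104     ]
[ 0.43592301 -0.14754704  0.104     ]
[ 0.3908709  -0.02410923  0.104     ]
```

Call:
{"fn": "drive_tool", "kwargs": {"targets": [[0,0,0,-16,-18,0,0],[0,0,0,-32,-36,0,0],[0,0,0,-32,-36,0,0],[0,0,0,-32,-36,0,0],[0,0,0,-32,-36,0,0],[0,0,0,-32,-36,0,0],[0,0,0,-32,-36,0,0],[0,0,0,-32,-36,0,0],[0,0,0,-16,-20,0,0]]}}

```text
t: 1.05
position: [0.3615, 0.2859, 0.231]
ee_rot: [0.155, 0.988, -0.001, 0.0]
force: [0.4, -0.2, 0.7]
finger_gap: 0.0853
```

Call:
{"fn": "drive_tool", "kwargs": {"targets": [[0,0,8.4,0,0,0,0],[0,0,8.4,0,0,0,0],[0,0,8.4,0,0,0,0],[0,0,8.4,0,0,0,0],[0,0,8.4,0,0,0,0],[0,0,8.4,0,0,0,0],[0,0,8.4,0,0,0,0],[0,0,8.4,0,0,0,0],[0,0,8.4,0,0,0,0],[0,0,8.4,0,0,0,0],[0,0,8.4,0,0,0,0],[0,0,8.4,0,0,0,0],[0,0,8.4,0,0,0,0],[0,0,8.4,0,0,0,0],[0,0,8.4,0,0,0,0],[0,0,8.4,0,0,0,0],[0,0,8.4,0,0,0,0],[0,0,8.4,0,0,0,0],[0,0,8.2,0,0,0,0],[0,0,0,0,0,0,0]]}}

```text
t: 3.05
position: [0.3607, 0.2888, 0.231]
ee_rot: [1.0, 0.025, -0.0, 0.0]
force: [0.7, -0.3, 0.7]
finger_gap: 0.0855
```

```bash
python3 - <<'E'
from h import *
snap('wrist','w1.png');s=arm.observe();print(s['t'],s['qpos'],s['position'],R.from_quat(s['ee_rot']).as_matrix())
E
```

```text
3.1 [ 6.21342928e-01 -1.47837020e-01  2.03872765e+00  4.40954365e-05
  1.25116716e+00  2.13834572e+00] [0.36067671 0.28886382 0.23102798] [[ 9.98554139e-01  5.37537886e-02 -4.02566929e-04]
 [ 5.37536963e-02 -9.98554197e-01 -2.36728376e-04]
 [-4.14709943e-04  2.14746639e-04 -9.99999891e-01]]
```

View pics/w1.png

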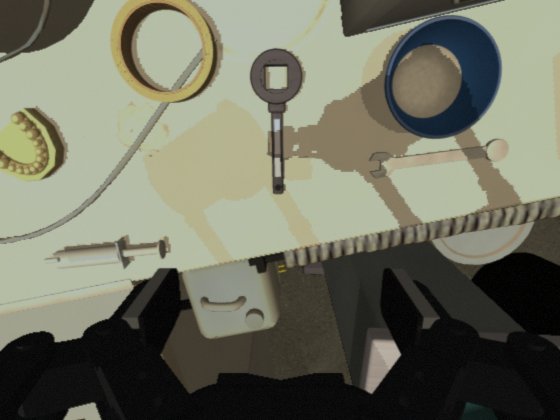

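```bash
python3 - <<'E'
from h import *
crop('w1.png',230,40,330,205,3.6,'c_w1.png')
E
```

```text
(no output)
```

View pics/c_w1.png

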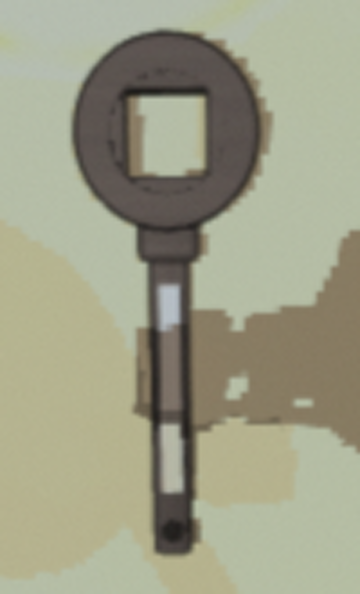

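```bash
python3 - <<'E'
from h import *
f='w1.png'
h=onz(f,276.4,76.9,.018);e=onz(f,278.1,193.3,.005);n=onz(f,276.8,115,.010);e2=onz(f,278.0,190,.010)
print(h,e,n,np.linalg.norm((h-e)[:2]),'yaw',np.arctan2(*(h-e)[1::-1]),np.arctan2(*(n-e2)[1::-1]))
print(tri((f,276.4,76.9),('top0.png',217.9,231.5),('scene0.png',190+200/4.5,180+110/4.5)))
yaw=.5*(np.arctan2(*(h-e)[1::-1])+np.arctan2(*(n-e2)[1::-1]))
g=h[:2]-.095*np.array([np.cos(yaw),np.sin(yaw)]);print('grip',g,yaw)
s=arm.observe();M=R.from_quat(s['ee_rot']).as_matrix();t=np.array([*g,.003]);print('delta tool mm',M.T@(t-s['position'])*1000,'toolyaw',np.arctan2(M[1,0],M[0,0]))
E
```

```text
[0.45987776 0.29646856 0.018     ] [0.3398983  0.28908669 0.005     ] [0.42389327 0.29445437 0.01      ] 0.12020632927827256 yaw 0.06144862888873744 0.06378597330744779
(array([0.46014117, 0.29500107, 0.01602657]), [np.float64(1.5000282103128342), np.float64(2.19608711775397), np.float64(2.323218054859344)])
grip [0.36506394 0.2905238 ] 0.06261730109809262
delta tool mm [  4.56467888  -1.47072078 228.02580038] toolyaw 0.05377962116027535
```

Call:
{"fn": "drive_tool", "kwargs": {"targets": [[0,0,-0.5,4.5,-1.5,20,0.4],[0,0,0,0,0,40,0.5],[0,0,0,0,0,45,0.5],[0,0,0,0,0,45,0.5],[0,0,0,0,0,40,0.5],[0,0,0,0,0,20,0.5],[0,0,0,0,0,10,0.5],[0,0,0,0,0,0,0.5]]}}

```text
t: 3.9
position: [0.3644, 0.29, 0.0101]
ee_rot: [1.0, 0.031, -0.001, 0.001]
force: [0.4, 0.3, 0.6]
finger_gap: 0.0427
```

```bash
python3 - <<'E'
from h import *
snap('wrist','w2.png');s=arm.observe();print(s['t'],s['position'])
E
```

```text
3.95 [0.36548853 0.29083238 0.01142371]
```

View pics/w2.png

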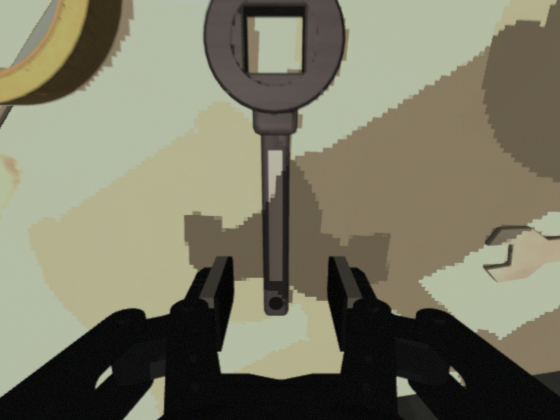

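Call:
{"fn": "drive_tool", "kwargs": {"targets": [[0,0,0,0,0,5,0.6],[0,0,0,0,0,3,0.7],[0,0,0,0,0,0,1],[0,0,0,0,0,0,1],[0,0,0,0,0,0,1],[0,0,0,0,0,0,1],[0,0,0,0,0,0,1]]}}

```text
t: 4.65
position: [0.3658, 0.2912, 0.004]
ee_rot: [1.0, 0.03, 0.0, -0.0]
force: [-1.3, 0.6, 5.7]
finger_gap: 0.0098
```

Call:
{"fn": "drive_tool", "kwargs": {"targets": [[0,0,0,0,0,-5,1],[0,0,0,0,0,-15,1],[0,0,0,0,0,-35,1],[0,0,0,0,0,-45,1],[0,0,0,0,0,-45,1],[0,0,0,0,0,-30,1],[0,0,0,0,10,0,1],[0,0,0,2,25,0,1],[0,0,0,4,40,0,1],[0,0,0,6,45,0,1],[0,0,0,6,45,0,1],[0,0,0,6,45,0,1],[0,0,0,6,45,0,1],[0,0,0,6,45,0,1],[0,0,0,6,45,0,1],[0,0,0,4,25,0,1],[0,0,0,2,15,0,1],[0,0,0,0,0,0,1],[0,0,0,0,0,0,1]]}}

```text
t: 6.55
position: [0.4342, -0.0906, 0.1762]
ee_rot: [1.0, 0.029, -0.002, -0.001]
force: [0.5, 0.1, -2.8]
finger_gap: 0.0099
```

```bash
python3 - <<'E'
from h import *
snap('wrist','w3.png');s=arm.observe();print(s['t'],s['position'],s['force'],s['ft_torque'],R.from_quat(s['ee_rot']).as_matrix(),s['qpos'])
E
```

```text
6.6 [ 0.43451541 -0.09019183  0.17659004] [-1.46472169  1.17039171 -2.26771776] [0.01304135 0.21264515 0.0163866 ] [[ 0.99824579  0.05911215 -0.00333197]
 [ 0.05911631 -0.99825042  0.00116264]
 [-0.00325741 -0.00135758 -0.99999377]] [-2.61007962e-01 -1.39187577e-01  2.13465227e+00  2.88659453e-04
  1.14964712e+00  1.25052100e+00]
```

View pics/w3.png

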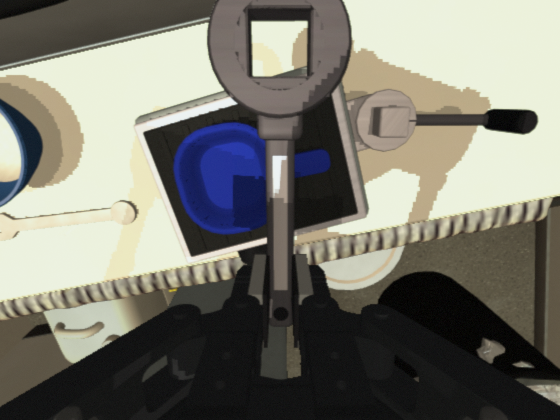

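```bash
python3 - <<'E'
from h import *
crop('w3.png',340,80,550,165,3.8,'c_w3.png')
crop('w3.png',200,0,360,140,4,'c_w3b.png')
E
```

```text
(no output)
```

View pics/c_w3.png

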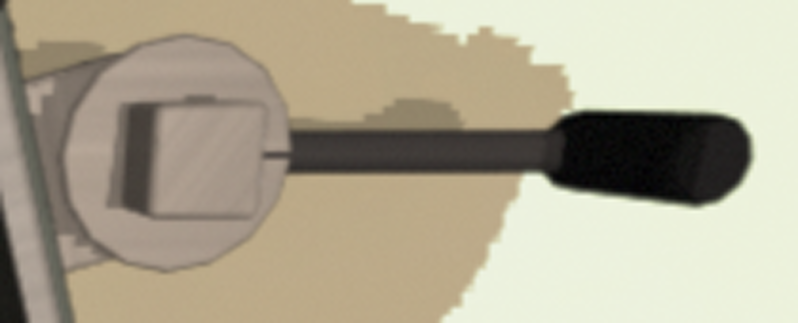

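View pics/c_w3b.png

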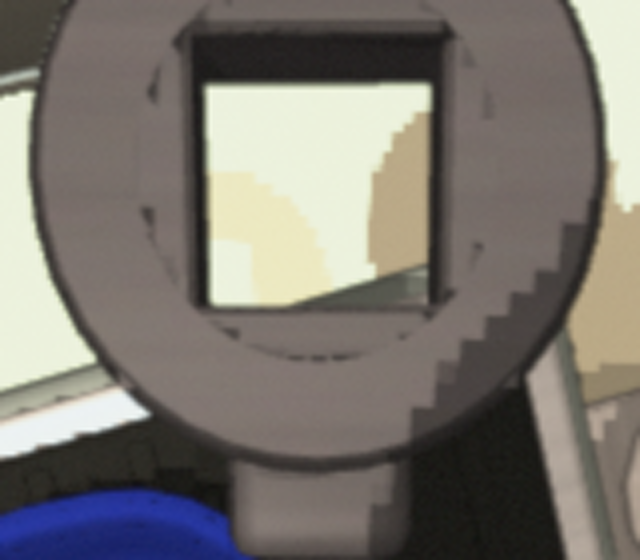

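```bash
python3 - <<'E'
from h import *
f='w3.png';V,k=load(f);c=-V[:3,:3].T@V[:3,3];print('cam',c)
p=np.array([(279.6-k[2])/k[0],(49.1-k[3])/k[1],1])*.1319
print('hole underside',V[:3,:3].T@(p-V[:3,3]))
for z in (.170,.1726,.175):print(onz(f,279.6,49.1,z))
sc=onz(f,395,122.1,.083);print('screw top',sc);print('flange c',onz(f,386.6,120.3,.064));print('mark',onz(f,412.9,120.8,.064));print('knob',onz(f,528.2,122.6,.088))
print('sq corners',[onz(f,340+u/3.8,80+v/3.8,.082)[:2].round(4) for u,v in[(163,103),(265,103),(258,216),(153,216)]])
print('tri screw',tri((f,395,122.1),('scene0.png',324,264.9)),tri((f,395,122.1),('top0.png',372.6,218.2)))
for n,p in [('s',sc)]: print(proj('scene0.png',p),proj('top0.png',p))
for u,v in [(133,121),(337,77),(366,213),(191,263)]: print(onz(f,u,v,.104))
E
```

```text
cam [ 0.50870866 -0.08761081  0.31992418]
hole underside [ 0.52838516 -0.08597794  0.1758663 ]
[ 0.52918643 -0.08591145  0.17      ]
[ 0.5288313  -0.08594092  0.1726    ]
[ 0.52850349 -0.08596812  0.175     ]
screw top [ 0.50081522 -0.16466093  0.083     ]
flange c [ 0.50108515 -0.16458759  0.064     ]
mark [ 0.50183572 -0.18360565  0.064     ]
knob [ 0.50571304 -0.25020859  0.088     ]
sq corners [array([ 0.5099, -0.1555]), array([ 0.511 , -0.1732]), array([ 0.4916, -0.1753]), array([ 0.4905, -0.1565])]
tri screw (array([ 0.50132306, -0.16651624,  0.07876961]), [np.float64(0.7966025475581672), np.float64(0.796602547558124)]) (array([ 0.49897904, -0.16199667,  0.081841  ]), [np.float64(3.420538337289422), np.float64(3.420538337289472)])
[323.28752113 263.51250439] [374.62292741 216.86337813]
[0.49291366 0.00192143 0.104     ]
[ 0.52513252 -0.11975364  0.104     ]
[ 0.44253235 -0.1478028   0.104     ]
[ 0.39932825 -0.03169016  0.104     ]
```

Call:
{"fn": "drive_tool", "kwargs": {"targets": [[0,0,-0.8,-4,10,0,1],[0,0,0,-8,20,0,1],[0,0,0,-10,24,0,1],[0,0,0,-7,16,5,1],[0,0,0,-3.4,8,15,1],[0,0,0,0,0,25,1],[0,0,0,0,0,15,1],[0,0,0,0,0,5,1],[0,0,0,0,0,0,1],[0,0,0,0,0,0,1]]}}

```text
t: 7.6
position: [0.4099, -0.1706, 0.1139]
ee_rot: [0.999, 0.037, 0.0, 0.0]
force: [-1.0, -0.7, -2.0]
finger_gap: 0.0098
```

```bash
python3 - <<'E'
from h import *
snap('wrist','w4.png');s=arm.observe();print(s['t'],s['position'],s['force'],R.from_quat(s['ee_rot']).as_matrix())
crop('w4.png',200,0,360,140,4,'c_w4.png')
snap('scene','s4.png');crop('s4.png',270,220,360,310,6,'c_s4.png')
E
```

```text
7.65 [ 0.41026608 -0.17082811  0.11429194] [ 0.14441232 -0.51940513 -1.80276702] [[ 9.97240021e-01  7.42267793e-02  1.65080599e-03]
 [ 7.42281353e-02 -9.97240985e-01 -7.75825325e-04]
 [ 1.58866438e-03  8.96220313e-04 -9.99998336e-01]]
```

View pics/c_w4.png

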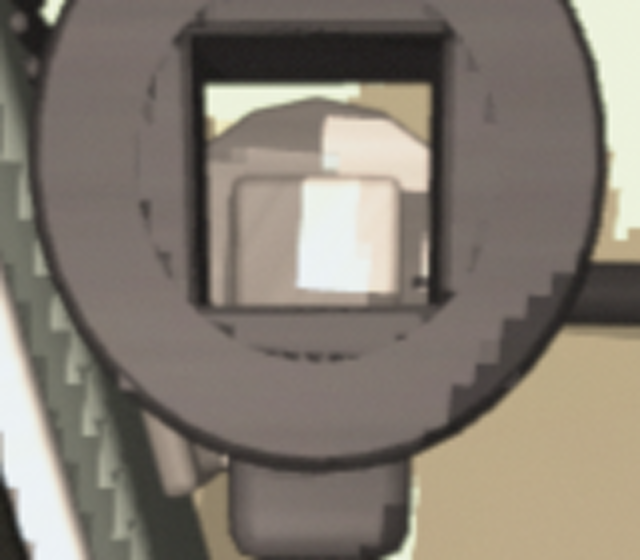

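View pics/c_s4.png

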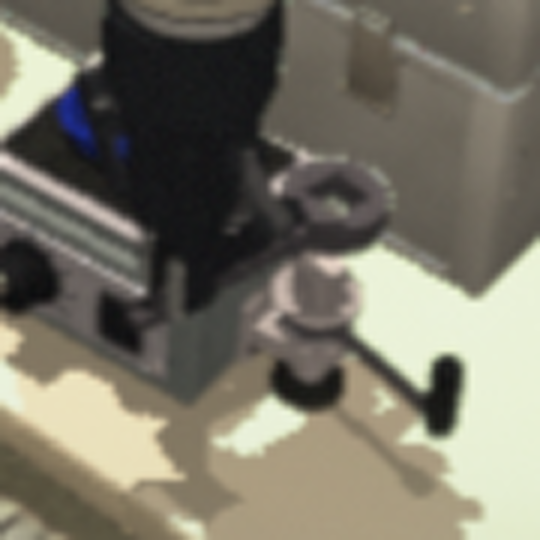

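```bash
python3 - <<'E'
from h import *
f='w4.png';s=arm.observe();p=s['position'];M=R.from_quat(s['ee_rot']).as_matrix()
for z in(.083,.0815,.080):
  e=onz(f,279.1,44.25,z); c=e-.010*M[:,0]; print('screw c',c)
for dz in (-.004,-.002,0):
  e=onz(f,279.6,20.75,p[2]+dz); c=e-.0109*M[:,0]; print('hole c',c, 'tool frame',M.T@(c-p))
V,k=load(f);print(np.arctan2(V[0,1],V[0,0]),M[:,0])
E
```

```text
screw c [ 0.50047096 -0.16435777  0.08298092]
screw c [ 0.50070076 -0.1643366   0.08148092]
screw c [ 0.50093056 -0.16431542  0.07998092]
hole c [ 0.50362995 -0.1643987   0.1104117 ] tool frame [0.09349577 0.00031812 0.00419953]
hole c [ 0.50321161 -0.16443253  0.1124117 ] tool frame [0.09307988 0.00032311 0.00219874]
hole c [ 0.50279327 -0.16446636  0.1144117 ] tool frame [0.092664   0.0003281  0.00019794]
-1.4965884504951452 [0.99725186 0.07406137 0.00190776]
```

Call:
{"fn": "drive_tool", "kwargs": {"targets": [[0,0,0,-2.6,0,5,1],[0,0,0,0,0,12,1],[0,0,0,0,0,7,1],[0,0,0,0,0,0,1],[0,0,0,0,0,0,1]]}}

```text
t: 8.2
position: [0.4063, -0.1709, 0.0886]
ee_rot: [0.999, 0.037, -0.001, -0.0]
force: [-0.3, 0.0, -3.2]
finger_gap: 0.0095
```

```bash
python3 - <<'E'
from h import *
snap('wrist','w5.png');s=arm.observe();print(s['t'],s['position'],s['force'],s['ft_torque'])
crop('w5.png',200,0,360,140,4,'c_w5.png')
E
```

```text
8.25 [ 0.40671466 -0.17106492  0.08908325] [-0.61277847 -0.34494867 -3.46337183] [-0.02312234  0.12336823  0.01389712]
```

View pics/c_w5.png

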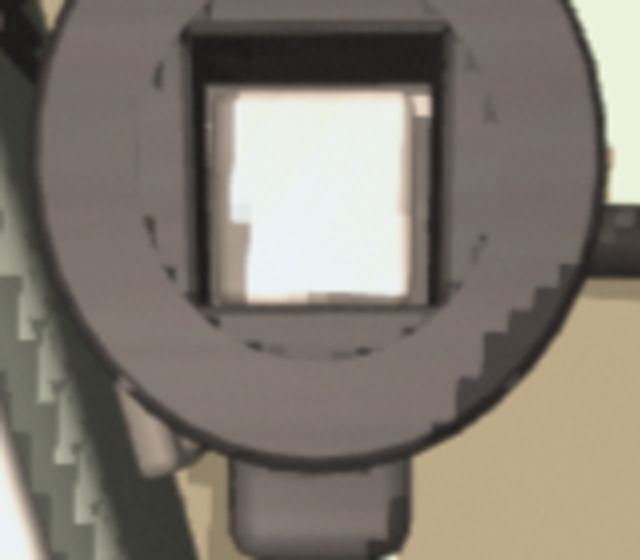

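```bash
python3 - <<'E'
from h import *
f='w5.png';s=arm.observe();p=s['position'];M=R.from_quat(s['ee_rot']).as_matrix()
for v in(86,90):
  e=onz(f,200+314.5/4,v/4,.0815); print('screw c',e-.010*M[:,0], 'depth',(load(f)[0][:3,:3]@e+load(f)[0][:3,3])[2], 343.3*.02/(195/4))
for dz in (-.004,-.002,0):
  e=onz(f,279.6,20.75,p[2]+dz); c=e-.0109*M[:,0]; print('hole c',c)
  print((load(f)[0][:3,:3]@e+load(f)[0][:3,3])[2],343.3*.0218/(227/4))
E
```

```text
screw c [ 0.50132686 -0.16433745  0.08150377] depth 0.1354823033385565 0.14084102564102566
screw c [ 0.5009736  -0.16436282  0.08150377] depth 0.13558540137513544 0.14084102564102566
hole c [ 0.49998021 -0.16483133  0.08508736]
0.1321933531005338 0.1318755947136564
hole c [ 0.49956625 -0.16486668  0.08708736]
0.1304008936079931 0.1318755947136564
hole c [ 0.49915229 -0.16490203  0.08908736]
0.1286084341154524 0.1318755947136564
```

Call:
{"fn": "drive_tool", "kwargs": {"targets": [[0,0,0,0.9,-0.4,0,1],[0,0,0,0,0,2,1],[0,0,0,0,0,2,1],[0,0,0,0,0,2,1],[0,0,0,0,0,2,1],[0,0,0,0,0,0,1]]}}

```text
t: 8.85
position: [0.4079, -0.1708, 0.0816]
ee_rot: [0.999, 0.037, 0.0, 0.0]
force: [-2.4, 0.5, 1.8]
finger_gap: 0.0098
```

```bash
python3 - <<'E'
from h import *
snap('wrist','w6.png');s=arm.observe();print(s['t'],s['position'],s['force'],s['ft_torque'])
crop('w6.png',200,0,360,140,4,'c_w6.png')
E
```

```text
8.9 [ 0.40794698 -0.17080835  0.08169469] [-1.05912117  0.05993289  2.58654088] [ 0.04692316  0.14951612 -0.00019855]
```

View pics/c_w6.png

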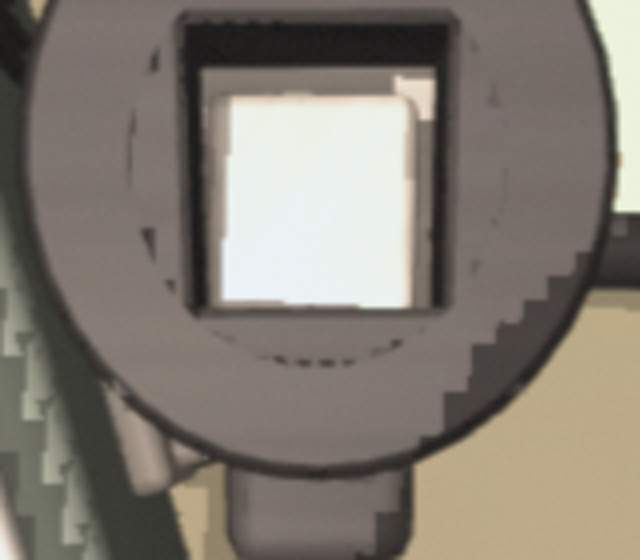

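Call:
{"fn": "drive_tool", "kwargs": {"targets": [[0,0,0,0,0,-3,1],[0,0,0,-1.4,-0.4,0,1],[0,0,0,0,0,2,1],[0,0,0,0,0,2,1],[0,0,0,0,0,1.5,1],[0,0,0,0,0,1.5,1],[0,0,0,0,0,0,1]]}}

```text
t: 9.6
position: [0.4059, -0.1701, 0.0768]
ee_rot: [0.999, 0.037, -0.0, -0.0]
force: [0.1, -0.1, -2.9]
finger_gap: 0.0095
```

```bash
python3 - <<'E'
from h import *
snap('wrist','w7.png');s=arm.observe();print(s['t'],s['position'],s['force'],s['ft_torque'])
crop('w7.png',200,0,360,140,4,'c_w7.png')
E
```

```text
9.65 [ 0.40593458 -0.17019973  0.07697156] [-0.02327644  0.49659616 -3.03317415] [ 0.007375    0.2081078  -0.12148608]
```

View pics/c_w7.png

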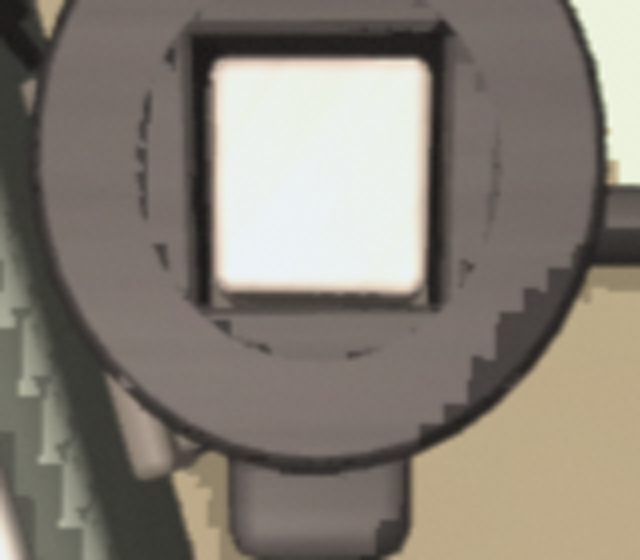

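Call:
{"fn": "drive_tool", "kwargs": {"targets": [[0,0,0,0,0,2,1],[0,0,0,0,0,2,1],[0,0,0,0,0,2,1],[0,0,0,0,0,1.5,1],[0,0,0,0,0,1,1],[0,0,0,0,0,0,1]]}}

```text
t: 10.25
position: [0.4061, -0.1703, 0.0687]
ee_rot: [0.999, 0.037, -0.0, -0.0]
force: [-1.3, -0.7, -0.9]
finger_gap: 0.0097
```

```bash
python3 - <<'E'
from h import *
snap('wrist','w8.png');s=arm.observe();print(s['t'],s['position'],s['force'],s['ft_torque'])
crop('w8.png',180,0,380,150,4,'c_w8.png')
E
```

```text
10.3 [ 0.40618236 -0.17031956  0.06881648] [-0.9014295  -0.19597589 -1.01057515] [-0.00845475  0.19994598  0.03739721]
```

View pics/c_w8.png

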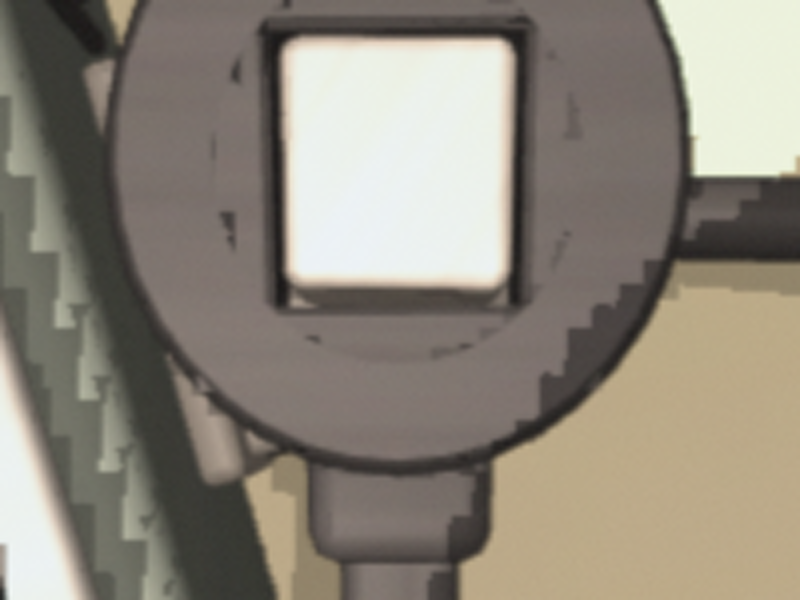

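Call:
{"fn": "drive_tool", "kwargs": {"targets": [[0,0,0,0,0,1,1],[0,0,0,0,0,0,1]]}}

```text
t: 10.5
position: [0.4064, -0.1704, 0.068]
ee_rot: [0.999, 0.037, 0.0, 0.0]
force: [-1.2, -0.4, -0.8]
finger_gap: 0.0095
```

Call:
{"fn": "drive_tool", "kwargs": {"targets": [[0,0,0,0,0,0.7,1],[0,0,0,0,0,0,1]]}}

```text
t: 10.7
position: [0.4063, -0.1704, 0.0673]
ee_rot: [0.999, 0.037, 0.0, 0.0]
force: [-2.0, -0.3, 1.4]
finger_gap: 0.0097
```

Call:
{"fn": "drive_tool", "kwargs": {"targets": [[0,0,0,0,0,0,0.7],[0,0,0,0,0,0,0.65],[0,0,0,0,0,0,0.65],[0,0,0,0,0,-15,0.65],[0,0,0,0,0,-40,0.65],[0,0,0,0,0,-45,0.65],[0,0,0,0,0,0,0.65],[0,0,0,0,0,0,0.65]]}}

```text
t: 11.5
position: [0.4075, -0.1709, 0.1687]
ee_rot: [0.999, 0.037, 0.002, 0.001]
force: [-0.2, 1.4, -0.2]
finger_gap: 0.0299
```

```bash
python3 - <<'E'
from h import *
snap('wrist','w9.png');s=arm.observe();print(s['t'],s['position'],s['force'],s['ft_torque'])
snap('scene','s9.png');crop('s9.png',270,220,360,310,6,'c_s9.png')
E
```

```text
11.55 [ 0.40621051 -0.1702595   0.16701734] [-0.9008168   0.78700251 -0.45532501] [-0.02928975  0.0153128   0.01006313]
```

View pics/w9.png

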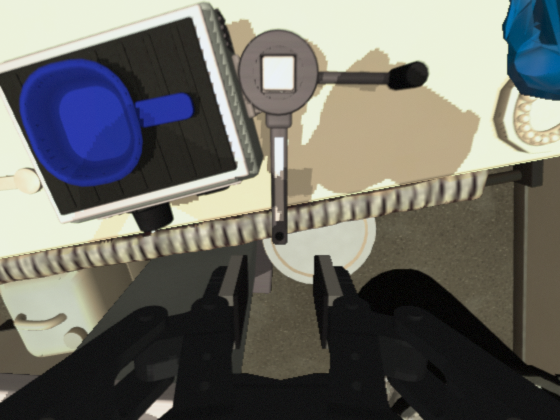

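View pics/c_s9.png

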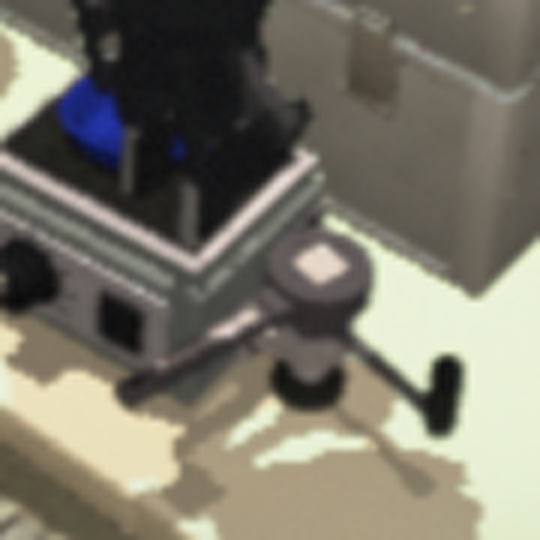

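```bash
python3 - <<'E'
from h import *
t='top0.png'
print('case bottom front right',onz(t,383,183,0),'jar',onz(t,391,168,.07))
print('case bottom via scene', onz('scene0.png',190+717/4.5,180+400/4.5,0))
for z in (.1,.15,.2,.25): print(z,onz(t,378,172,z),onz('scene0.png',190+765/4.5,180+165/4.5,z))
crop('w9.png',300,40,460,130,5,'c_w9.png')
E
```

```text
case bottom front right [ 0.62144505 -0.20878337  0.        ] jar [ 0.64985761 -0.21745894  0.07      ]
case bottom via scene [ 0.61183107 -0.16180592  0.        ]
0.1 [ 0.62870697 -0.17270198  0.1       ] [ 0.71625207 -0.07345426  0.1       ]
0.15 [ 0.61487891 -0.16213223  0.15      ] [ 0.66712971 -0.11818503  0.15      ]
0.2 [ 0.60105086 -0.15156247  0.2       ] [ 0.61800734 -0.16291579  0.2       ]
0.25 [ 0.5872228  -0.14099272  0.25      ] [ 0.56888497 -0.20764656  0.25      ]
```

View pics/c_w9.png

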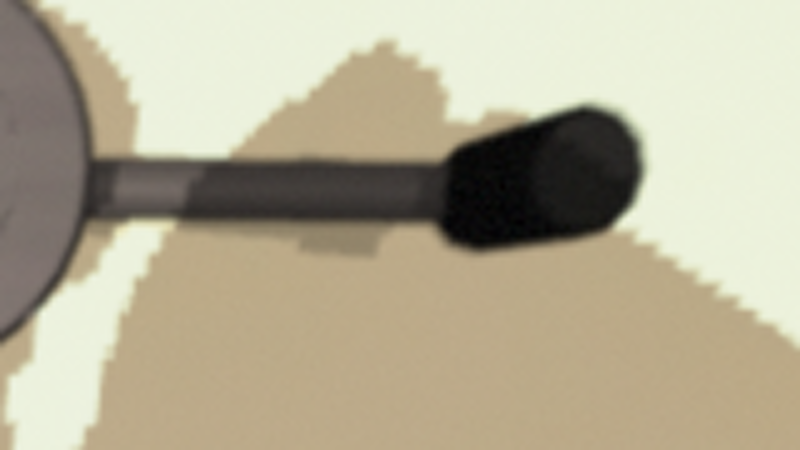

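```bash
python3 - <<'E'
from h import *
k=onz('w9.png',417.2,73.6,.088);print(k,tri(('w9.png',417.2,73.6),('w3.png',528.2,122.6)))
sc=np.array([.5005,-.1644]);d=k[:2]-sc;th=np.arctan2(d[1],d[0]);print(np.linalg.norm(d),th)
s=arm.observe();M=R.from_quat(s['ee_rot']).as_matrix();p=s['position']
tx=np.array([-np.sin(th),np.cos(th)]); t=k[:2]+.034*tx
print(t,M.T@(np.array([*t,.064])-p)*1000,'yaw need',th+np.pi/2,'have',np.arctan2(M[1,0],M[0,0]))
E
```

```text
[ 0.50575534 -0.2489846   0.088     ] (array([ 0.50558244, -0.24790542,  0.09115164]), [np.float64(0.1881804769083762), np.float64(0.1881804769083481)])
0.08474769901369833 -1.5087448771926466
[ 0.53968991 -0.2468762 ] [128.3557888   86.71169202 101.75427592] yaw need 0.06205144960224995 have 0.07348634672896273
```

Knob at (0.506, -0.249), 84.7 mm from the axis (85 stated). Go behind it with closed fingers.

Call:
{"fn": "drive_tool", "kwargs": {"targets": [[0,0,0.6,10,12,0,1],[0,0,0,25,20,0,1],[0,0,0,35,25,0,1],[0,0,0,35,20,0,1],[0,0,0,17,7,10,1],[0,0,0,5,3,30,1],[0,0,0,0,0,35,1],[0,0,0,0,0,20,1],[0,0,0,0,0,7,1],[0,0,0,0,0,0,1],[0,0,0,0,0,0,1]]}}

```text
t: 12.7
position: [0.5388, -0.2491, 0.0653]
ee_rot: [1.0, 0.031, 0.0, 0.0]
force: [0.8, -0.5, 0.8]
finger_gap: 0.0002
```

```bash
python3 - <<'E'
from h import *
s=arm.observe();print(s['t'],s['position'],s['force'],s['ft_torque'])
snap('scene','s10.png');crop('s10.png',270,220,370,310,6,'c_s10.png');snap('wrist','w10.png')
E
```

```text
12.7 [ 0.53881652 -0.24914626  0.06533969] [ 0.78039031 -0.53192395  0.82514213] [ 0.00140989 -0.03648309  0.03192492]
```

View pics/c_s10.png

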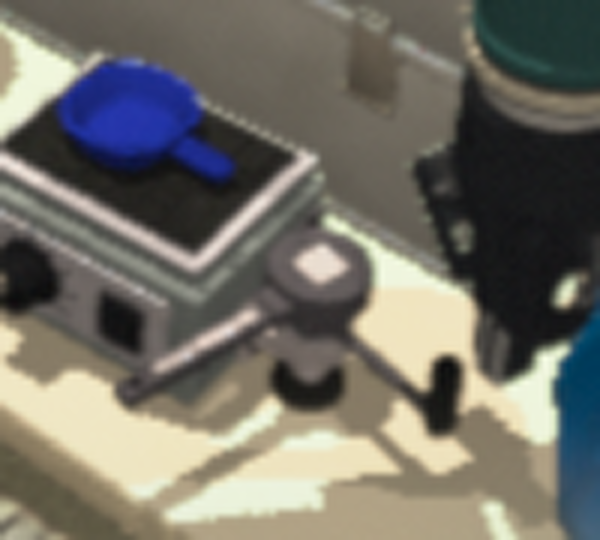

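View pics/w10.png

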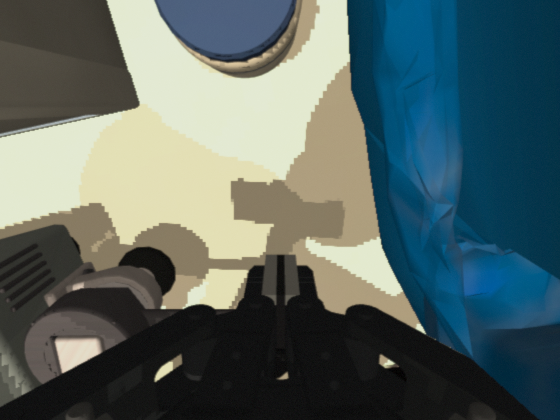

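Call:
{"fn": "drive_tool", "kwargs": {"targets": [[0,0,0,-6,0,0,1],[0,0,0,-5,0,0,1],[0,0,0,-3,0,0,1],[0,0,0,-2,0,0,1],[0,0,0,0,0,0,1]]}}

```text
t: 13.3
position: [0.5224, -0.2502, 0.0654]
ee_rot: [1.0, 0.031, 0.0, 0.0]
force: [-0.1, 0.5, -0.7]
finger_gap: -0.0001
```

Call:
{"fn": "drive_tool", "kwargs": {"targets": [[0,0,2,-3,0.6,0,1],[0,0,3,-4.4,1,0,1],[0,0,3,-4.4,1,0,1],[0,0,3,-4.4,1,0,1],[0,0,0,0,0,0,1]]}}

```text
t: 13.8
position: [0.5065, -0.2533, 0.0652]
ee_rot: [0.998, -0.065, 0.0, -0.0]
force: [1.7, 1.0, 0.3]
finger_gap: 0.0002
```

```bash
cat > nut.py <<'E'
from h import *
def nut():
    s=arm.observe();M=R.from_quat(s['ee_rot']).as_matrix();p=s['position'];sc=np.array([.5005,-.1644])
    F=M.T@s['force'];r=M.T@np.append(sc-p[:2],0)
    print('t',s['t'],'pos',p.round(4),'yaw',np.arctan2(M[1,0],M[0,0]).round(4),'F tool',F.round(2),'TCP from axis, tool mm',(-r*1000).round(1),'tq',s['ft_torque'].round(3),'gap',s['finger_gap'])
E
python3 - <<'E'
from nut import *
nut();snap('scene','s11.png');crop('s11.png',270,220,370,310,6,'c_s11.png')
E
```

```text
t 13.8 pos [ 0.5065 -0.2533  0.0652] yaw -0.1297 F tool [ 1.54 -1.22 -0.34] TCP from axis, tool mm [17.5 87.4 -0. ] tq [ 0.113 -0.277  0.026] gap 0.00024603557197663925
```

View pics/c_s11.png

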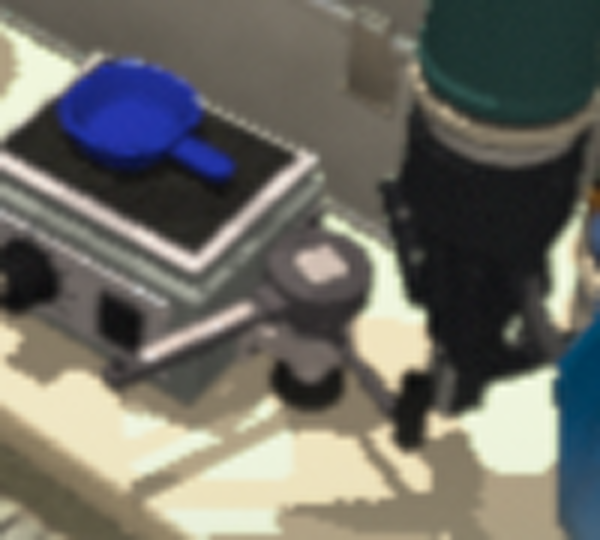

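Call:
{"fn": "drive_tool", "kwargs": {"targets": [[0,0,3,-4.5,0.6,0,1],[0,0,4,-6,0.8,0,1],[0,0,4,-6,0.8,0,1],[0,0,4,-6,0.8,0,1],[0,0,3,-4.5,0.6,0,1],[0,0,0,0,0,0,1]]}}

```text
t: 14.45
position: [0.4804, -0.2511, 0.0657]
ee_rot: [0.976, -0.219, 0.001, 0.001]
force: [2.0, -1.8, -0.1]
finger_gap: 0.0003
```

```bash

python3 - <<'E'
from nut import *
nut();snap('scene','s12.png');crop('s12.png',270,220,370,310,6,'c_s12.png')
E
```

```text
t 14.45 pos [ 0.4804 -0.2511  0.0657] yaw -0.4421 F tool [2.54 0.75 0.13] TCP from axis, tool mm [18.9 86.9  0.1] tq [-0.297 -0.494  0.047] gap 0.0003374476860528855
```

View pics/c_s12.png

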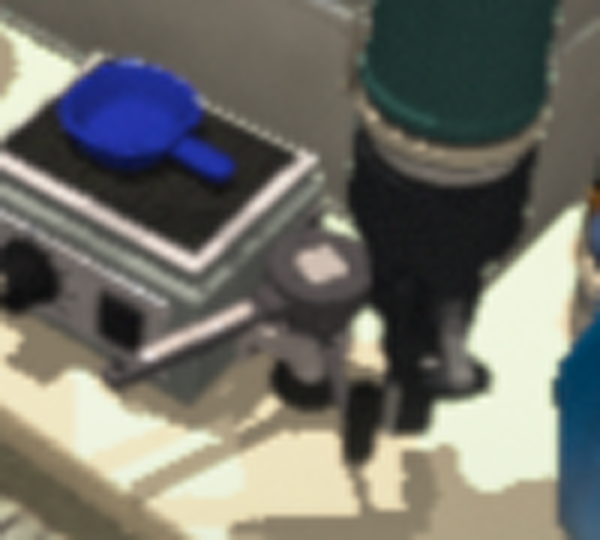

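Call:
{"fn": "drive_tool", "kwargs": {"targets": [[0,0,2,-3,0.4,0,1],[0,0,2,-3,0.4,0,1],[0,0,2,-3,0.4,0,1],[0,0,0,0,0,0,1]]}}

```text
t: 14.9
position: [0.4718, -0.2484, 0.0658]
ee_rot: [0.963, -0.27, 0.001, 0.001]
force: [2.5, -3.5, 0.3]
finger_gap: -0.0
```

```bash

python3 - <<'E'
from nut import *
nut()
E
```

```text
t 14.9 pos [ 0.4718 -0.2484  0.0658] yaw -0.5459 F tool [ 3.99  1.7  -0.27] TCP from axis, tool mm [19.  86.7  0.1] tq [-0.716 -0.387  0.06 ] gap -3.6506690162346915e-05
```

Call:
{"fn": "drive_tool", "kwargs": {"targets": [[0,0,1,-1.5,0.2,0,1],[0,0,1,-1.5,0.2,0,1],[0,0,0,0,0,0,1]]}}

```text
t: 15.2
position: [0.469, -0.2472, 0.0658]
ee_rot: [0.958, -0.286, 0.001, 0.001]
force: [1.9, -4.8, 1.8]
finger_gap: 0.0001
```

```bash

python3 - <<'E'
from nut import *
nut()
E
```

```text
t 15.2 pos [ 0.469  -0.2472  0.0658] yaw -0.5807 F tool [ 4.18  2.99 -1.83] TCP from axis, tool mm [19.1 86.5  0.2] tq [-0.857 -0.287  0.015] gap 0.00010890884005398003
```

Call:
{"fn": "drive_tool", "kwargs": {"targets": [[0,0,1,-1.5,0.4,0,1],[0,0,1,-1.5,0.4,0,1],[0,0,0,0,0,0,1]]}}

```text
t: 15.5
position: [0.4659, -0.2461, 0.0657]
ee_rot: [0.953, -0.303, 0.001, 0.001]
force: [1.7, -5.0, 0.3]
finger_gap: -0.0002
```

```bash

python3 - <<'E'
from nut import *
nut()
E
```

```text
t 15.5 pos [ 0.4659 -0.2461  0.0657] yaw -0.6157 F tool [ 4.31  3.14 -0.26] TCP from axis, tool mm [19.  86.7  0.1] tq [-0.759 -0.248  0.034] gap -0.00017912195677356448
```

Call:
{"fn": "drive_tool", "kwargs": {"targets": [[0,0,1,-1.5,0.4,0,1],[0,0,0,0,0,0,1]]}}

```text
t: 15.7
position: [0.4645, -0.2455, 0.0657]
ee_rot: [0.95, -0.311, 0.001, 0.001]
force: [1.7, -6.0, 1.8]
finger_gap: 0.0003
```

```bash

python3 - <<'E'
from nut import *
nut()
E
```

```text
t 15.7 pos [ 0.4645 -0.2455  0.0657] yaw -0.6331 F tool [ 4.92  3.87 -1.79] TCP from axis, tool mm [18.9 86.7  0.1] tq [-0.737 -0.316  0.034] gap 0.0003446559186078731
```

Call:
{"fn": "drive_tool", "kwargs": {"targets": [[0,0,1,-1.5,0.8,0,1],[0,0,0,0,0,0,1]]}}

```text
t: 15.9
position: [0.4626, -0.2448, 0.0655]
ee_rot: [0.947, -0.32, 0.001, 0.0]
force: [1.5, -5.3, 1.1]
finger_gap: -0.0001
```

```bash

python3 - <<'E'
from nut import *
nut()
E
```

```text
t 15.9 pos [ 0.4626 -0.2448  0.0655] yaw -0.6514 F tool [ 4.37  3.33 -1.1 ] TCP from axis, tool mm [18.6 86.9  0.1] tq [-0.731 -0.344 -0.003] gap -8.317233053247485e-05
```

Call:
{"fn": "drive_tool", "kwargs": {"targets": [[0,0,1,-1.5,0.8,0,1],[0,0,0,0,0,0,1]]}}

```text
t: 16.1
position: [0.4606, -0.244, 0.0653]
ee_rot: [0.944, -0.329, 0.0, 0.0]
force: [1.7, -3.6, 1.8]
finger_gap: -0.0002
```

```bash

python3 - <<'E'
from nut import *
nut()
E
```

```text
t 16.1 pos [ 0.4606 -0.244   0.0653] yaw -0.6698 F tool [ 3.56  1.77 -1.84] TCP from axis, tool mm [18.1 87.2  0. ] tq [-0.63  -0.371  0.002] gap -0.00017440215795420832
```

Call:
{"fn": "drive_tool", "kwargs": {"targets": [[0,0,0.7,-1,0.4,0,1],[0,0,0,0,0,0,1]]}}

```text
t: 16.3
position: [0.4596, -0.2436, 0.0652]
ee_rot: [0.942, -0.335, 0.0, 0.0]
force: [3.4, -3.6, 1.2]
finger_gap: -0.0001
```

```bash

python3 - <<'E'
from nut import *
nut()
E
```

```text
t 16.3 pos [ 0.4596 -0.2436  0.0652] yaw -0.6824 F tool [ 4.93  0.64 -1.21] TCP from axis, tool mm [18.2 87.2 -0. ] tq [-0.527 -0.487 -0.022] gap -0.00013082222542761907
```

Call:
{"fn": "drive_tool", "kwargs": {"targets": [[0,0,0.7,-1,0.4,0,1],[0,0,0,0,0,0,1]]}}

```text
t: 16.5
position: [0.4589, -0.2433, 0.0653]
ee_rot: [0.94, -0.341, 0.001, -0.0]
force: [4.0, -4.1, 1.3]
finger_gap: 0.0004
```

```bash

python3 - <<'E'
from nut import *
nut();snap('scene','s13.png');crop('s13.png',270,220,370,310,6,'c_s13.png')
snap('top','t13.png');crop('t13.png',340,180,430,250,8,'c_t13.png')
E
```

```text
t 16.5 pos [ 0.4589 -0.2433  0.0653] yaw -0.6949 F tool [ 5.7   0.6  -1.33] TCP from axis, tool mm [18.6 87.2 -0. ] tq [-0.564 -0.679 -0.032] gap 0.00037539641390561075
```

View pics/c_s13.png

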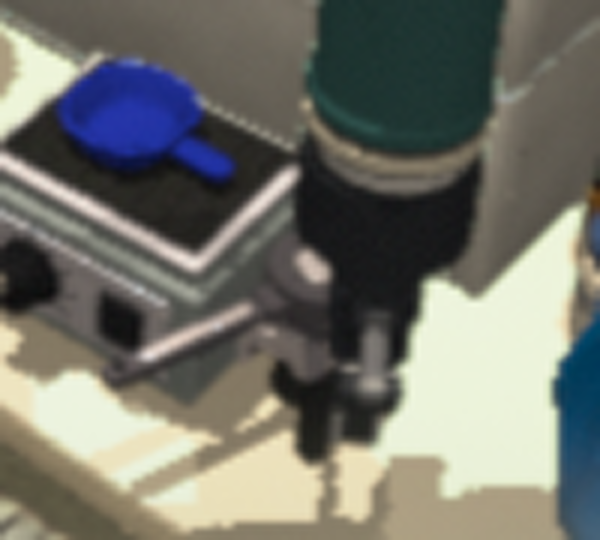

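View pics/c_t13.png

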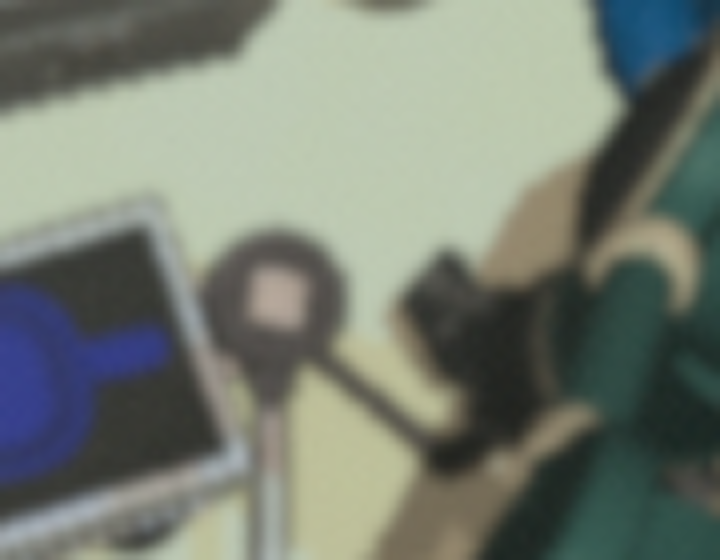

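Call:
{"fn": "drive_tool", "kwargs": {"targets": [[0,0,0.5,-0.8,0.1,0,1],[0,0,0,0,0,0,1]]}}

```text
t: 16.8
position: [0.4585, -0.243, 0.0654]
ee_rot: [0.939, -0.345, 0.001, 0.0]
force: [5.0, -4.3, 0.7]
finger_gap: 0.0003
```

```bash

python3 - <<'E'
from nut import *
nut()
E
```

```text
t 16.8 pos [ 0.4585 -0.243   0.0654] yaw -0.7036 F tool [ 6.56  0.08 -0.73] TCP from axis, tool mm [18.8 87.2 -0. ] tq [-0.704 -0.715 -0.007] gap 0.0002985602872704396
```

Call:
{"fn": "drive_tool", "kwargs": {"targets": [[0,0,0.3,-0.8,0.1,0,1],[0,0,0,0,0,0,1]]}}

```text
t: 17.0
position: [0.4581, -0.2427, 0.0655]
ee_rot: [0.938, -0.347, 0.001, 0.0]
force: [5.6, -4.6, 0.8]
finger_gap: -0.0002
```

```bash

python3 - <<'E'
from nut import *
nut()
E
```

```text
t 17.0 pos [ 0.4581 -0.2427  0.0655] yaw -0.7087 F tool [ 7.25 -0.21 -0.74] TCP from axis, tool mm [18.8 87.1 -0. ] tq [-0.723 -0.816 -0.048] gap -0.00016037816777682903
```

Call:
{"fn": "drive_tool", "kwargs": {"targets": [[0,0,0.2,-0.8,0.1,0,1],[0,0,0.2,-0.8,0.1,0,1],[0,0,0,0,0,0,1]]}}

```text
t: 17.3
position: [0.4572, -0.2421, 0.0656]
ee_rot: [0.937, -0.35, 0.002, 0.0]
force: [5.9, -5.0, -1.1]
finger_gap: -0.0001
```

```bash

python3 - <<'E'
from nut import *
nut()
E
```

```text
t 17.3 pos [ 0.4572 -0.2421  0.0656] yaw -0.7157 F tool [ 7.72 -0.05  1.12] TCP from axis, tool mm [18.3 87.1 -0. ] tq [-0.807 -1.021 -0.055] gap -9.241477701044001e-05
```

Call:
{"fn": "drive_tool", "kwargs": {"targets": [[0,0,0.2,-0.8,0.1,0,1],[0,0,0,0,0,0,1]]}}

```text
t: 17.5
position: [0.4568, -0.2419, 0.0657]
ee_rot: [0.936, -0.352, 0.002, 0.0]
force: [6.6, -4.8, -1.0]
finger_gap: -0.0001
```

```bash

python3 - <<'E'
from nut import *
nut()
E
```

```text
t 17.5 pos [ 0.4568 -0.2419  0.0657] yaw -0.7193 F tool [ 8.13 -0.76  1.07] TCP from axis, tool mm [18.2 87.1 -0. ] tq [-0.917 -1.107 -0.039] gap -5.715515213273691e-05
```

Call:
{"fn": "drive_tool", "kwargs": {"targets": [[0,0,0.2,-1,0,0,1],[0,0,0.2,-1,0,0,1],[0,0,0,0,0,0,1]]}}

```text
t: 17.8
position: [0.4558, -0.241, 0.0659]
ee_rot: [0.935, -0.355, 0.003, 0.001]
force: [6.4, -6.8, -2.7]
finger_gap: 0.0001
```

```bash

python3 - <<'E'
from nut import *
nut()
E
```

```text
t 17.8 pos [ 0.4558 -0.241   0.0659] yaw -0.7261 F tool [9.27 0.86 2.74] TCP from axis, tool mm [17.5 87.   0. ] tq [-1.062 -1.228 -0.056] gap 0.00013540740785110086
```

Call:
{"fn": "drive_tool", "kwargs": {"targets": [[0,0,0.2,-1,0,0,1],[0,0,0.2,-1,0,0,1],[0,0,0,0,0,0,1]]}}

```text
t: 18.1
position: [0.4549, -0.2402, 0.0662]
ee_rot: [0.934, -0.358, 0.004, 0.001]
force: [8.6, -7.8, -2.6]
finger_gap: -0.0003
```

```bash

python3 - <<'E'
from nut import *
nut();snap('top','t14.png');crop('t14.png',340,180,430,250,8,'c_t14.png')
snap('scene','s14.png');crop('s14.png',270,220,370,310,6,'c_s14.png')
E
```

```text
t 18.1 pos [ 0.4549 -0.2402  0.0662] yaw -0.733 F tool [11.58  0.1   2.73] TCP from axis, tool mm [16.8 86.8  0. ] tq [-1.27  -1.427 -0.082] gap -0.00029712643745595247
```

View pics/c_t14.png

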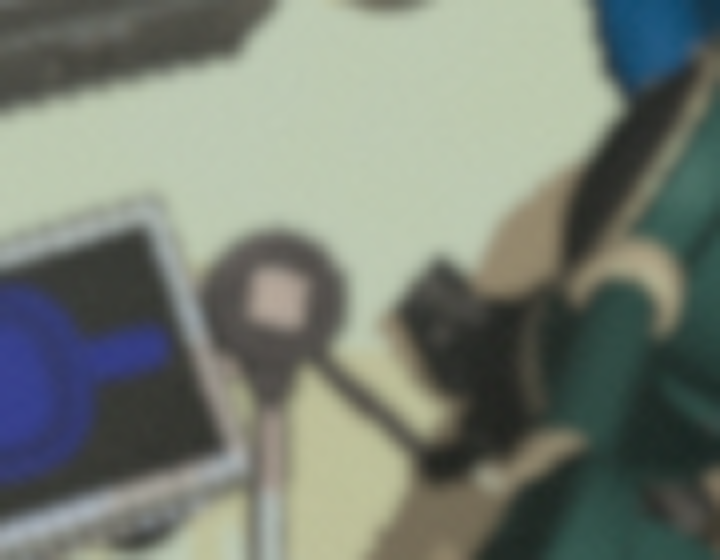

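View pics/c_s14.png

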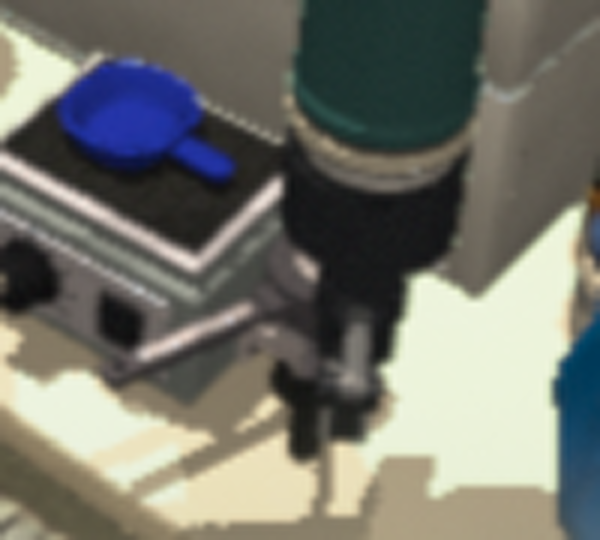

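Call:
{"fn": "drive_tool", "kwargs": {"targets": [[0,0,0.1,-1,0,0,1],[0,0,0,0,0,0,1]]}}

```text
t: 18.4
position: [0.4545, -0.2398, 0.0663]
ee_rot: [0.933, -0.359, 0.004, 0.001]
force: [8.9, -9.1, -2.2]
finger_gap: 0.0002
```

```bash

python3 - <<'E'
from nut import *
nut()
E
```

```text
t 18.4 pos [ 0.4545 -0.2398  0.0663] yaw -0.7347 F tool [12.7   0.78  2.3 ] TCP from axis, tool mm [16.4 86.8  0. ] tq [-1.426 -1.52  -0.047] gap 0.0001940378097798731
```

Call:
{"fn": "drive_tool", "kwargs": {"targets": [[0,0,0,-0.5,0,0,1],[0,0,0,0,0,0,1]]}}

```text
t: 18.6
position: [0.4543, -0.2396, 0.0664]
ee_rot: [0.933, -0.359, 0.004, 0.001]
force: [10.0, -8.9, -2.9]
finger_gap: 0.0001
```

```bash

python3 - <<'E'
from nut import *
nut()
E
```

```text
t 18.6 pos [ 0.4543 -0.2396  0.0664] yaw -0.7347 F tool [13.39 -0.11  2.99] TCP from axis, tool mm [16.1 86.8  0. ] tq [-1.47  -1.559  0.008] gap 0.00013404802961163742
```

Call:
{"fn": "drive_tool", "kwargs": {"targets": [[0,0,0,0,0,0,1],[0,0,0,0,0,0,1]]}}

```text
t: 18.8
position: [0.4543, -0.2396, 0.0663]
ee_rot: [0.933, -0.359, 0.004, 0.001]
force: [9.5, -8.2, -3.2]
finger_gap: 0.0
```

```bash

python3 - <<'E'
from nut import *
nut()
E
```

```text
t 18.8 pos [ 0.4543 -0.2396  0.0663] yaw -0.7348 F tool [12.53 -0.23  3.32] TCP from axis, tool mm [16.1 86.8  0. ] tq [-1.4   -1.573 -0.095] gap 1.4271019539947766e-05
```

Call:
{"fn": "drive_tool", "kwargs": {"targets": [[0,0,0,-0.6,0,0,1],[0,0,0,0,0,0,1],[0,0,0,0,0,0,1]]}}

```text
t: 19.1
position: [0.454, -0.2393, 0.0664]
ee_rot: [0.933, -0.359, 0.004, 0.001]
force: [9.7, -9.1, -3.5]
finger_gap: 0.0001
```

```bash

python3 - <<'E'
from nut import *
nut()
E
```

```text
t 19.1 pos [ 0.454  -0.2393  0.0664] yaw -0.7347 F tool [13.27  0.27  3.64] TCP from axis, tool mm [15.8 86.7  0. ] tq [-1.524 -1.633 -0.032] gap 7.980856485039188e-05
```

Call:
{"fn": "drive_tool", "kwargs": {"targets": [[0,0,0,4,0,0,1],[0,0,0,10,0,0,1],[0,0,0,15,0,-10,1],[0,0,0,10,0,-35,1],[0,0,-4,0,0,-40,0.8],[0,0,-8,-5,0,-20,0.65],[0,0,-8,-20,-10,0,0.65],[0,0,-8,-35,-15,0,0.65],[0,0,-8,-35,-15,0,0.65],[0,0,-4,-20,-10,0,0.65],[0,0,0,0,0,0,0.65],[0,0,0,0,0,0,0.65]]}}

```text
t: 20.3
position: [0.3864, -0.1783, 0.1694]
ee_rot: [1.0, -0.019, -0.001, -0.001]
force: [0.6, -1.4, 0.1]
finger_gap: 0.0301
```

```bash

python3 - <<'E'
from nut import *
nut();snap('wrist','w15.png')
snap('scene','s15.png');crop('s15.png',270,220,370,310,6,'c_s15.png')
E
```

```text
t 20.3 pos [ 0.3864 -0.1783  0.1694] yaw -0.0374 F tool [ 0.7   1.36 -0.11] TCP from axis, tool mm [-113.5   18.2    0.2] tq [-0.038 -0.037 -0.024] gap 0.03011467886493915
```

View pics/w15.png

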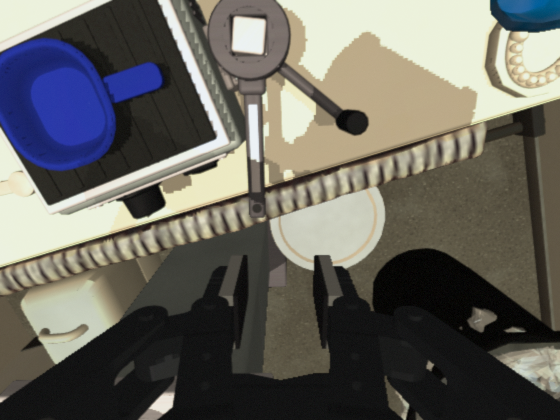

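View pics/c_s15.png

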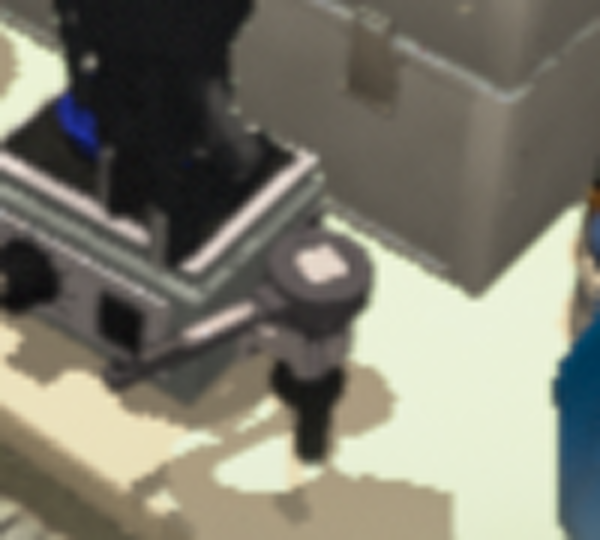

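```bash

python3 - <<'E'
from nut import *
crop('w15.png',190,0,390,225,2.66,'c_w15.png')
crop('w15.png',200,0,300,75,8,'c_w15b.png')
E
```

```text
(no output)
```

View pics/c_w15.png

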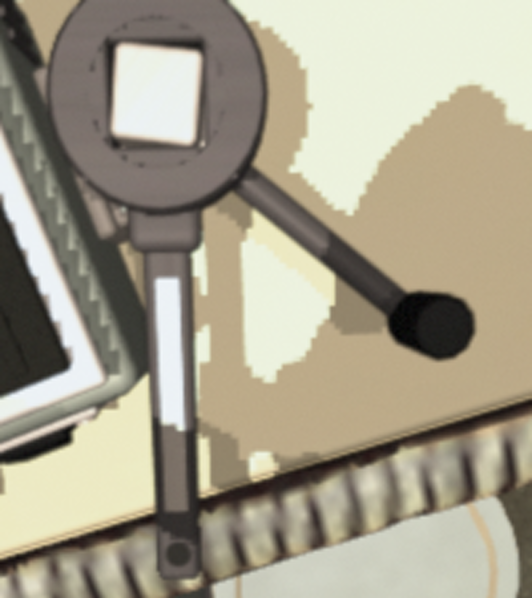

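View pics/c_w15b.png

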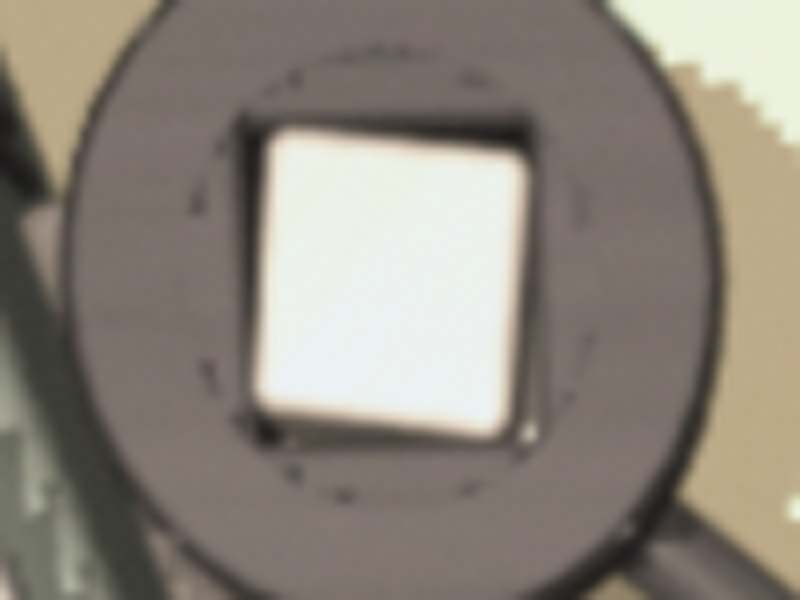

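```bash

python3 - <<'E'
from nut import *
f='w15.png'
a=onz(f,190+169/2.66,300/2.66,.074);b=onz(f,190+178/2.66,520/2.66,.074);e=onz(f,190+180/2.66,578/2.66,.069)
h=onz(f,200+392/8,282/8,.083)
yaw=np.arctan2(*(a-b)[1::-1]);print(a,b,e,h,yaw,np.linalg.norm(h[:2]-e[:2]))
u=np.array([np.cos(yaw),np.sin(yaw)]);g=e[:2]+.025*u;print('grip',g,h[:2]-.095*u, .5005-.095*u[0],-.1644-.095*u[1])
k=onz(f,190+437/2.66,325/2.66,.088);d=k[:2]-[.5005,-.1644];print('knob',k,np.linalg.norm(d),np.arctan2(d[1],d[0]))
s=arm.observe();M=R.from_quat(s['ee_rot']).as_matrix();p=s['position']
print(M.T@(np.array([*g,.067])-p)*1000)
E
```

```text
[ 0.45544535 -0.16387539  0.074     ] [ 0.39802213 -0.1628453   0.074     ] [ 0.3798169  -0.16202851  0.069     ] [ 0.50108535 -0.16455934  0.083     ] -0.017936691289360058 0.121294851785204
grip [ 0.40481288 -0.1624769 ] [ 0.40610063 -0.16285545] 0.40551528152277394 -0.16269610569514276
knob [ 0.44756936 -0.22875155  0.088     ] 0.08332331764741298 -2.2591208091610735
[ 16.6710472  -17.34096814 102.92449458]
```

Call:
{"fn": "drive_tool", "kwargs": {"targets": [[0,0,-1.1,8,-8,10,0.7],[0,0,0,9.3,-9.4,30,0.7],[0,0,0,0,0,30,0.7],[0,0,0,0,0,20,0.7],[0,0,0,0,0,8,0.7],[0,0,0,0,0,4,0.7],[0,0,0,0,0,0,0.7]]}}

```text
t: 21.1
position: [0.4054, -0.1622, 0.0679]
ee_rot: [1.0, -0.009, -0.0, -0.0]
force: [0.1, 0.5, -0.0]
finger_gap: 0.0257
```

```bash

python3 - <<'E'
from nut import *
nut();snap('wrist','w16.png')
E
```

```text
t 21.1 pos [ 0.4054 -0.1622  0.0679] yaw -0.0173 F tool [ 0.05 -0.48  0.02] TCP from axis, tool mm [-95.1  -0.6   0. ] tq [ 0.004  0.01  -0.034] gap 0.02569142263805645
```

View pics/w16.png

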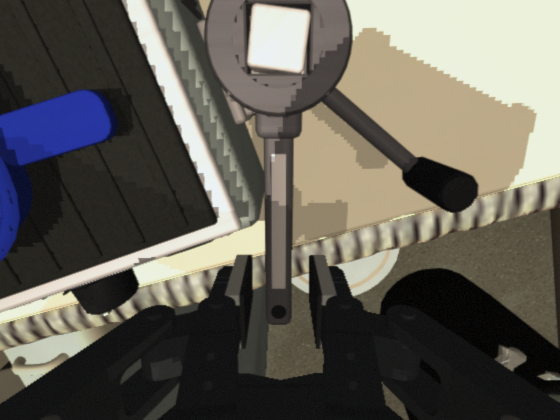

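Call:
{"fn": "drive_tool", "kwargs": {"targets": [[0,0,0,0,0,0,1],[0,0,0,0,0,0,1],[0,0,0,0,0,0,1],[0,0,0,0,0,0,1],[0,0,-1,0,1.7,0,1],[0,0,-1,0,1.7,0,1],[0,0,-1,0,1.7,0,1],[0,0,-1,0,1.7,0,1],[0,0,-1,0,1.7,0,1],[0,0,0,0,0,0,1]]}}

```text
t: 22.15
position: [0.4062, -0.1712, 0.0686]
ee_rot: [0.999, 0.035, 0.001, 0.0]
force: [5.0, 3.2, 4.4]
finger_gap: 0.0094
```

```bash

python3 - <<'E'
from nut import *
nut();snap('wrist','w17.png');crop('w17.png',190,0,370,130,4.4,'c_w17.png')
E
```

```text
t 22.15 pos [ 0.4062 -0.1712  0.0686] yaw 0.0705 F tool [ 5.24 -2.79 -4.37] TCP from axis, tool mm [-94.5   0.2  -0.2] tq [ 0.266 -0.903  0.149] gap 0.009404856402467418
```

View pics/c_w17.png

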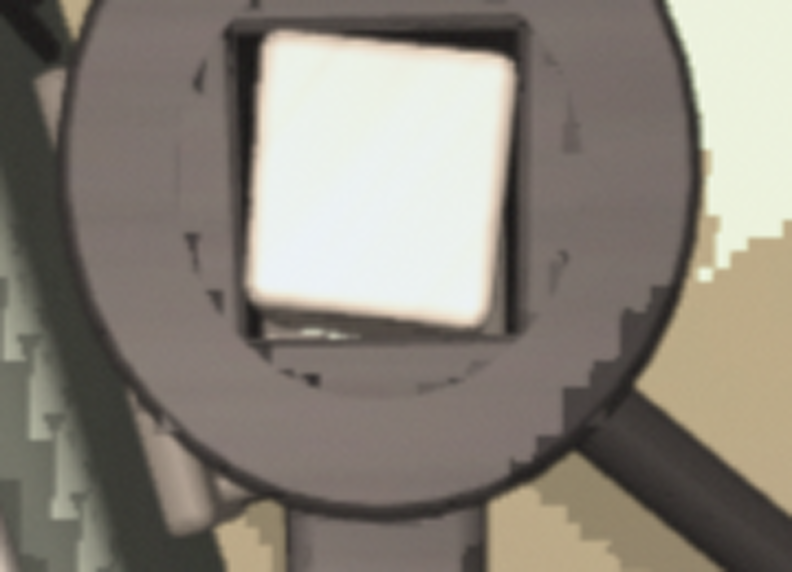

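Call:
{"fn": "drive_tool", "kwargs": {"targets": [[0,0,-0.7,0,1.2,0,1],[0,0,0,0,0,0,1],[0,0,1,0,-1.7,0,1],[0,0,1,0,-1.7,0,1],[0,0,1,0,-1.7,0,1],[0,0,1,0,-1.7,0,1],[0,0,0.6,0,-1,0,1],[0,0,0,0,0,0,1]]}}

```text
t: 23.0
position: [0.4053, -0.1643, 0.0682]
ee_rot: [1.0, 0.001, 0.0, 0.0]
force: [4.7, 0.7, 2.0]
finger_gap: 0.0091
```

```bash

python3 - <<'E'
from nut import *
nut();snap('wrist','w18.png');crop('w18.png',190,0,370,130,4.4,'c_w18.png')
E
```

```text
t 23.0 pos [ 0.4053 -0.1643  0.0682] yaw 0.0015 F tool [ 4.72 -0.69 -1.99] TCP from axis, tool mm [-95.2  -0.2  -0.1] tq [ 0.039 -1.005  0.039] gap 0.009070017988265145
```

View pics/c_w18.png

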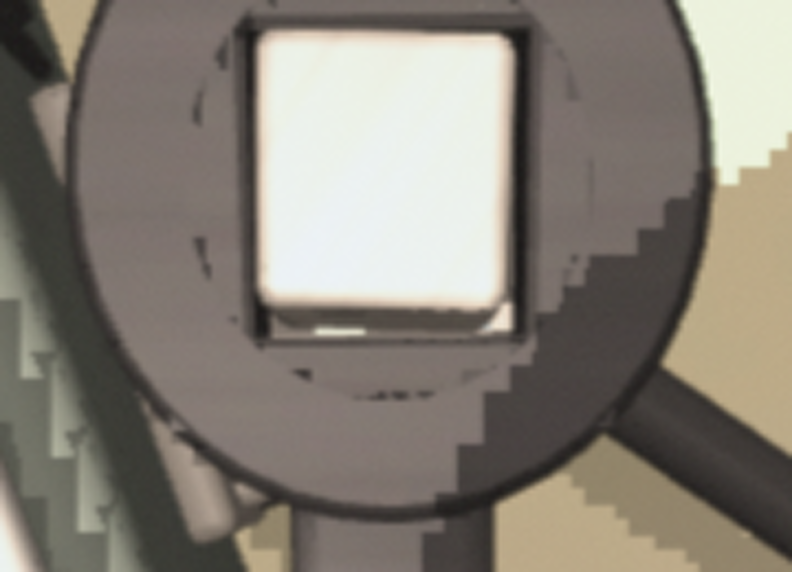

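Call:
{"fn": "drive_tool", "kwargs": {"targets": [[0,0,0.6,0.8,-1,0,1],[0,0,0,0,0,0,1],[0,0,0,0,0,-1.5,1],[0,0,0,0,0,-2,1],[0,0,0,0,0,0,1]]}}

```text
t: 23.55
position: [0.4052, -0.1629, 0.0713]
ee_rot: [1.0, -0.004, -0.0, -0.0]
force: [4.2, -0.1, -1.7]
finger_gap: 0.0097
```

```bash

python3 - <<'E'
from nut import *
nut();snap('wrist','w19.png');crop('w19.png',190,0,370,130,4.4,'c_w19.png')
E
```

```text
t 23.55 pos [ 0.4052 -0.1629  0.0713] yaw -0.0086 F tool [4.19 0.11 1.69] TCP from axis, tool mm [-95.3  -0.7   0.1] tq [-0.009 -0.566 -0.059] gap 0.00972226961359726
```

View pics/c_w19.png

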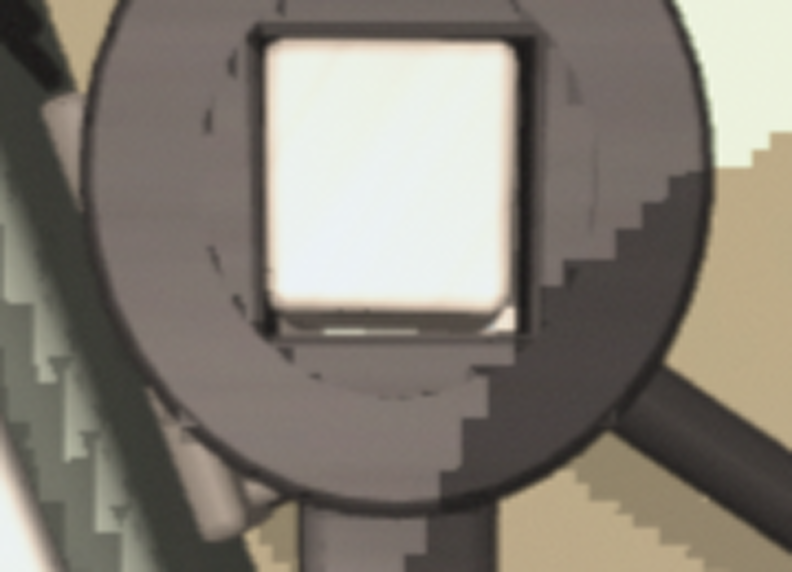

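Call:
{"fn": "drive_tool", "kwargs": {"targets": [[0,0,0,0.8,0,0,1],[0,0,0,0,0,-2,1],[0,0,0,0,0,-3,1],[0,0,0,0,0,0,1]]}}

```text
t: 24.0
position: [0.4054, -0.1628, 0.0764]
ee_rot: [1.0, -0.004, -0.001, -0.0]
force: [1.0, 0.4, -2.8]
finger_gap: 0.0095
```

```bash

python3 - <<'E'
from nut import *
nut();snap('wrist','w20.png');crop('w20.png',190,0,370,130,4.4,'c_w20.png')
E
```

```text
t 24.0 pos [ 0.4054 -0.1628  0.0764] yaw -0.0083 F tool [ 0.96 -0.44  2.79] TCP from axis, tool mm [-95.1  -0.8   0.2] tq [-0.013 -0.054 -0.02 ] gap 0.009477599799377795
```

View pics/c_w20.png

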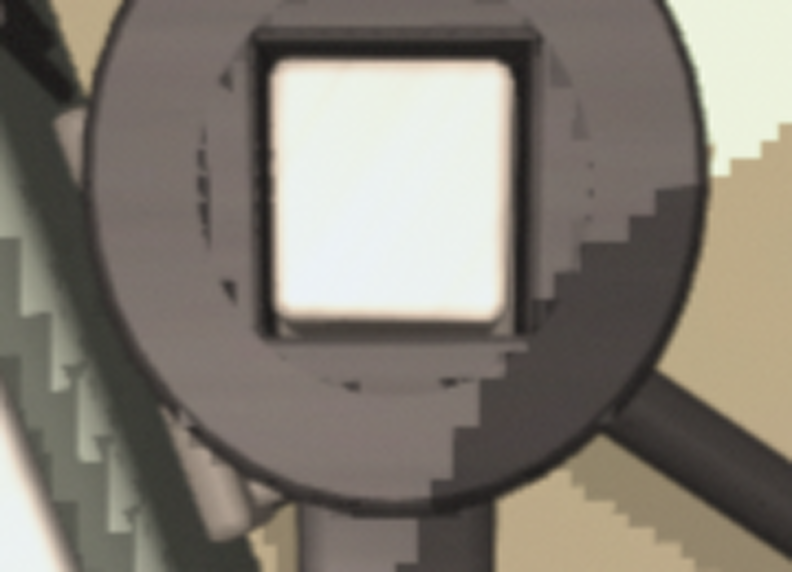

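Free and lifting, with no force. Continue straight up, then look at the mark and lever.

Call:
{"fn": "drive_tool", "kwargs": {"targets": [[0,0,0,0,0,-4,1],[0,0,0,0,0,-5,1],[0,0,0,0,0,-10,1],[0,0,0,0,0,-25,1],[0,0,0,0,0,-35,1],[0,0,0,-5,-10,-25,1],[0,0,0,-5,-30,0,1],[0,0,0,0,-35,0,1],[0,0,0,0,-5,0,1],[0,0,0,0,0,0,1],[0,0,0,0,0,0,1]]}}

```text
t: 25.15
position: [0.3969, -0.0834, 0.1809]
ee_rot: [1.0, -0.004, -0.0, 0.0]
force: [0.0, -0.7, -2.1]
finger_gap: 0.0091
```

```bash

python3 - <<'E'
from nut import *
nut();snap('wrist','w21.png');crop('w21.png',300,40,500,190,4,'c_w21.png')
E
```

```text
t 25.15 pos [ 0.3969 -0.0834  0.1809] yaw -0.0081 F tool [0.05 0.69 2.1 ] TCP from axis, tool mm [-104.2  -80.1   -0. ] tq [-0.043  0.207 -0.009] gap 0.009085139292943944
```

View pics/w21.png

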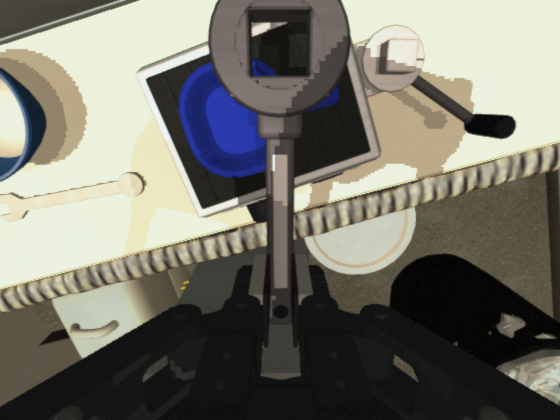

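View pics/c_w21.png

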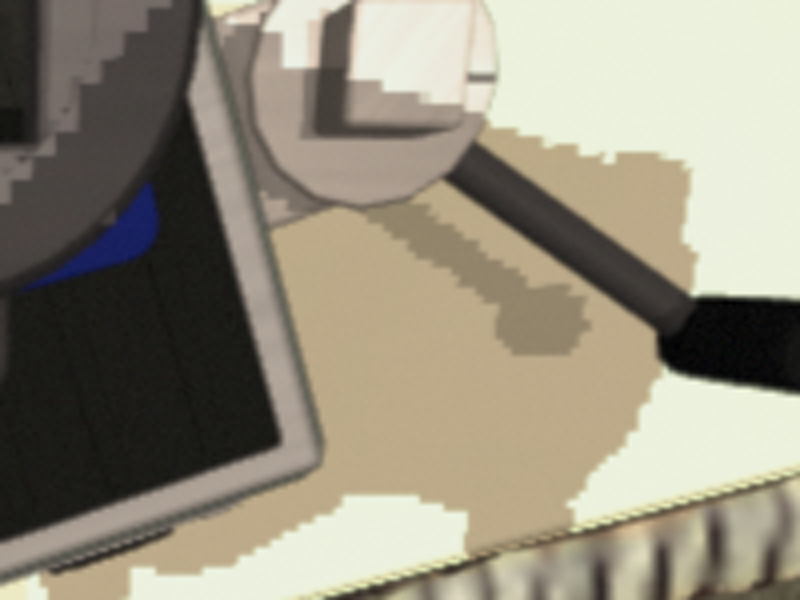

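```bash

python3 - <<'E'
from nut import *
f='w21.png';c=np.array([.5008,-.1646])
crop(f,440,90,540,150,8,'c_k21.png')
m=onz(f,300+480/4,40+77/4,.064);a=onz(f,300+465/4,40+163/4,.052);b=onz(f,300+675/4,40+312/4,.052)
def ang(p): return np.arctan2(p[1]-c[1],p[0]-c[0])
print('mark',m,ang(m),'lever dir',np.arctan2(*(b-a)[1::-1]),ang(b))
m0=onz('w3.png',340+277/3.8,80+155/3.8,.064);a=onz('w3.png',340+300/3.8,80+151/3.8,.052);b=onz('w3.png',340+545/3.8,80+151/3.8,.052);print('before mark',m0,ang(m0),'lever',np.arctan2(*(b-a)[1::-1]))
# square bottom-right edges
p=onz(f,300+350/4,40+125/4,.083);q=onz(f,300+462/4,40+131/4,.083);print(np.arctan2(*(q-p)[1::-1])+np.pi/2)
f='w15.png';a=onz(f,190+255/2.66,180/2.66,.052);b=onz(f,190+390/2.66,297/2.66,.052);print('lever w15',np.arctan2(*(b-a)[1::-1]))
E
```

```text
mark [ 0.50044713 -0.18346432  0.064     ] -1.589499894812312 lever dir -2.133225319748983 -2.131074521477487
before mark [ 0.50184282 -0.18360059  0.064     ] -1.5159675552446938 lever -1.5129410484661294
-0.05794183439605405
lever w15 -2.2847565453747802
```

View pics/c_k21.png

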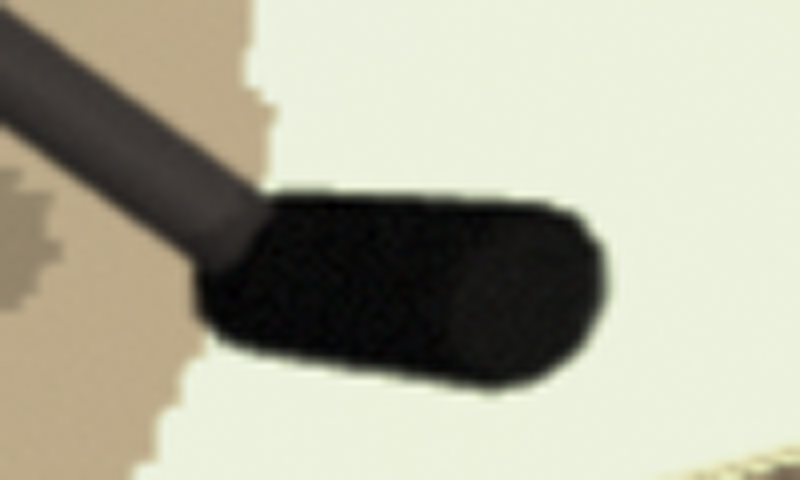

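Call:
{"fn": "drive_tool", "kwargs": {"targets": [[0,0,0,0,-15,0,1],[0,0,0,-2,-30,0,1],[0,0,0,-3,-42,0,1],[0,0,0,-3,-42,0,1],[0,0,0,-3,-42,0,1],[0,0,0,-4,-42,0,1],[0,0,0,-4,-42,0,1],[0,0,0,-4,-42,0,1],[0,0,-1,-4,-40,0,1],[0,0,-1,-3,-25,0,1],[0,0,-1,-2,-12,0,1],[0,0,-1,0,0,10,1],[0,0,0,0,0,30,1],[0,0,0,0,0,40,1],[0,0,0,0,0,40,1],[0,0,0,0,0,25,1],[0,0,0,0,0,10,1],[0,0,0,0,0,0,1],[0,0,0,0,0,0,1]]}}

```text
t: 27.1
position: [0.3686, 0.291, 0.0265]
ee_rot: [1.0, 0.03, 0.001, -0.0]
force: [-0.2, 0.8, -1.8]
finger_gap: 0.0092
```

```bash

python3 - <<'E'
from nut import *
nut();snap('wrist','w22.png');snap('scene','s22.png');crop('s22.png',170,160,290,250,6,'c_s22.png')
E
```

```text
t 27.1 pos [0.3686 0.291  0.0265] yaw 0.0604 F tool [-0.16 -0.79  1.8 ] TCP from axis, tool mm [-1.042e+02 -4.625e+02  1.000e-01] tq [-0.037  0.178  0.028] gap 0.009156131149964036
```

View pics/w22.png

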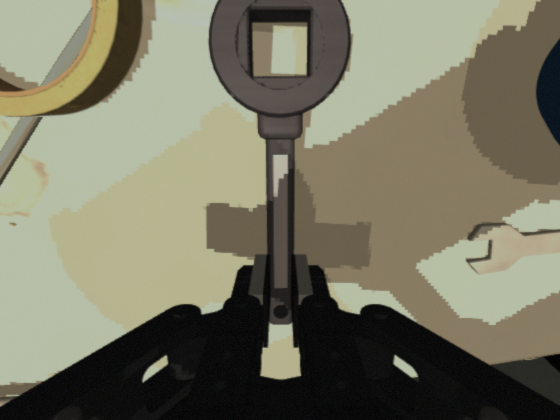

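View pics/c_s22.png

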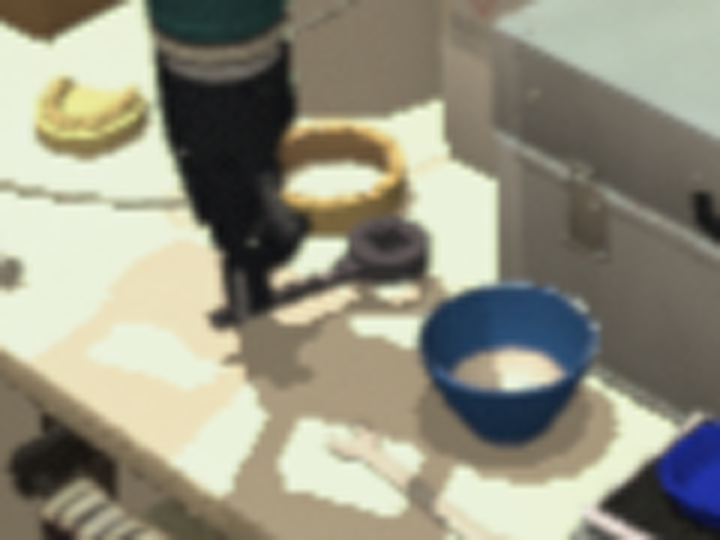

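Spot is free. Lower the last 22 mm slowly.

Call:
{"fn": "drive_tool", "kwargs": {"targets": [[0,0,0,-2,0,8,1],[0,0,0,0,0,7,1],[0,0,0,0,0,4,1],[0,0,0,0,0,2,1],[0,0,0,0,0,1,1],[0,0,0,0,0,0,1]]}}

```text
t: 27.8
position: [0.3652, 0.291, 0.0055]
ee_rot: [1.0, 0.031, -0.001, 0.001]
force: [-7.1, -5.0, 19.9]
finger_gap: 0.0089
```

Call:
{"fn": "drive_tool", "kwargs": {"targets": [[0,0,0,0,0,-0.7,1],[0,0,0,0,0,0,0.7],[0,0,0,0,0,0,0.65],[0,0,0,0,0,0,0.6],[0,0,0,0,0,-10,0.6],[0,0,0,0,0,-35,0.6],[0,0,0,0,0,-45,0.6],[0,0,0,0,0,-45,0.6],[0,0,0,0,0,-45,0.6],[0,0,0,0,0,-20,0.6],[0,0,0,0,0,0,0.6],[0,0,0,0,0,0,0.6]]}}

```text
t: 29.0
position: [0.3655, 0.291, 0.2046]
ee_rot: [1.0, 0.031, 0.0, -0.0]
force: [0.4, -1.0, -0.5]
finger_gap: 0.0342
```

```bash

python3 - <<'E'
from nut import *
nut();snap('wrist','w23.png');snap('scene','s23.png');crop('s23.png',170,160,370,310,4,'c_s23.png');snap('top','t23.png');crop('t23.png',190,190,420,280,3.4,'c_t23.png')
E
```

```text
t 29.0 pos [0.3655 0.291  0.2046] yaw 0.0612 F tool [0.3  1.07 0.52] TCP from axis, tool mm [-1.069e+02 -4.628e+02  1.000e-01] tq [ 0.008 -0.046 -0.02 ] gap 0.03416662384541522
```

View pics/w23.png

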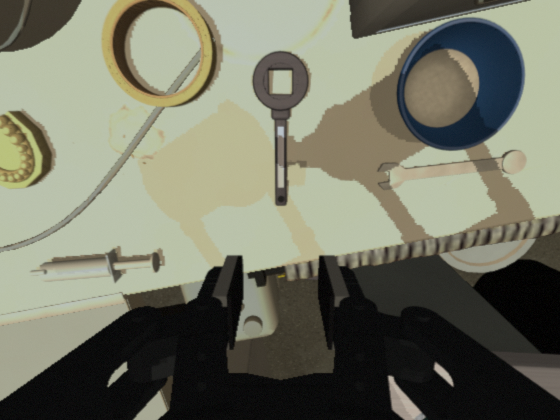

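View pics/c_s23.png

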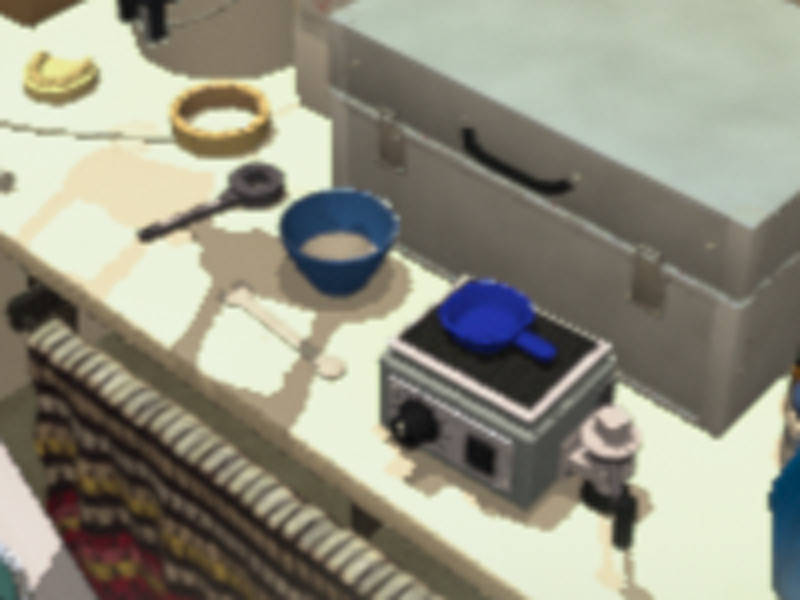

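View pics/c_t23.png

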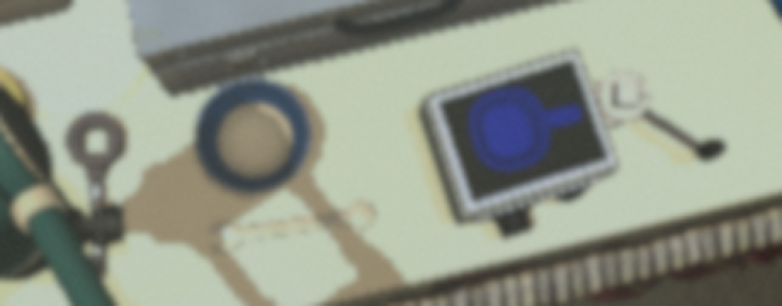

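```bash

python3 - <<'E'
from nut import *
f='w23.png'
h=onz(f,280.5,81,.018);e=onz(f,281.3,204.3,.005);print(h,e,np.linalg.norm((h-e)[:2]))
arm.sign_off();print(arm.observe()['t'])
E
```

```text
[0.45973765 0.29561517 0.018     ] [0.34012884 0.28745352 0.005     ] 0.11988694261592683
the job is handed in; nothing more can be done
the job is handed in; nothing more can be done
```

The jam nut is tight on the lug and the spanner is back on the bench where it started. I handed the job in at about 29 s.

**What I did**
- I put the spanner over the square of the levelling screw with its handle towards the panel corner. The first try landed about 1.4 mm off and tipped on the edge, so I lifted and shifted it, and then it slid down and seated.
- I pushed the lever round clockwise with closed fingers until the force at the knob read 12.5–13.4 N, about 1.1 N m. The spanner was bound against the housing edge by then.
- I turned the spanner back 0.1 rad and forward again, which freed it, then lifted it off and laid it flat.

**Last checks**
- **Spanner:** it measures 119.9 mm on the bench (120 mm stated), so it lies flat. Its hole is within 1 mm of where it was at the start.
- **Nut:** the lever angle agrees with the nut bearing on the washer, to about 0.02 rad. I couldn't measure how much tension the washer kept.
- **Other things:** the tray, bowl, wrench and yellow cast look unmoved in the final pictures; I didn't check the white cast and the jar there. The arm is clear of everything.

**Not perfect**
- **Screw:** it did turn, by about 0.18 rad during tightening from play in the hole and the gap to the housing edge. Freeing the spanner took some of that back; the scribed mark shows about 0.07 rad clockwise net.
- **Setting down:** the spanner met the bench slightly early, with a wrist force of about 20 N, well under the limit.

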